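# Load the two-tier sample carrier

### The arm

A 7-joint arm with a two-finger parallel gripper is mounted at the origin on the work surface. World frame = base frame: x ahead of the robot, y to its left, z up, the work surface at z = 0. Lengths are in m, angles in rad, forces in N, time in s.
With the tool pointing down it reaches from about 0.4 to 0.85 m from the base axis. Payload 6.9 kg.
Tool frame: the origin (TCP) lies at the very end of the fingers, on their centre line; the grasp point (between the pads) lies 19 mm behind it (pinch_z is the y of the grasp point in the tool frame, in m); y points along the fingers, z is the direction in which the jaws open and shut, and the axes are right-handed (so a half turn about y gives the same grasp; the last joint's range is limited). The gripper opens to 85 mm and grips with 20 to 120 N. Pads are 22 mm wide; open, the fingers measure 114 mm over their backs; the gripper's body (76 mm by 85 mm) begins 54 mm behind the grasp point. The pads swing forward as they close: fully open they stand 13 mm farther back than shut.
Start: joints at [0.105, 0.507, -0.238, 1.5, 0.126, 1.149, -0.155], TCP at [0.625, -0, 0.21] pointing down, gripper open.
Joint ranges: [-3.08, 3.08], [-0.24, 2.05], [-1.43, 1.35], [0, 2.5], [-1.52, 4.66], [0.17, 1.96], [-2.89, 2.89]. Speed limits (rad/s): [2.39, 2.39, 3.14, 3.14, 3.14, 3.14, 3.14].

### API

Orientations are given as a 3x3 rotation matrix whose columns are the frame's x, y, z axes.
In Python, from rig import sense, read_camera, sign_off, pinch_z gives the robot as it stands. The module is installed in compiled form; this text tells all that it offers.
- The arm moves only by the tool servo_tool, never from a script. Its argument "targets" is text: rows parted by semicolons, each of 5 numbers parted by spaces: the shift along the tool's x, y, z in mm, then the turn about the tool's y in rad, then the opening in per cent of the stroke, from 0 (shut) to 100 (fully open). A call has 1 to 12 rows; each row is the pose to reach, as a shift and turn from the pose commanded when the call began, along the tool's axes at that moment; what a row does not reach only later rows make up. A row lasts 1/12 s, in which the tool goes at most 41.7 mm and 7.16 degrees, less where a joint would pass 70% of its speed; a pose out of reach is approached as far as the arm can. A call with a gripper value outside its range is refused whole. The fingers move at their own pace and stop on an object; "force" is the grip in N (left out, the last holds). Time passes only in rows, so rows that repeat a pose let the fingers close. It gives the time, the measured TCP pose, the force and the opening at its end, in the units of the state.
- sense(): the state, without advancing time (a new reading comes with each control period).
- read_camera(name): name is "scene" or "side" or "wrist"; returns a dict with "frame" (420x560x3 uint8, red, green, blue), "range_z" (420x560 float32, m along the optical axis (not along the pixel's ray), 0 where there is no reading), "fx", "fy", "cx", "cy" (pixels), "rvec" (rotation vector, rad) and "tvec" (3), from world to camera coordinates, as OpenCV has them; the wrist camera has in their place "tool_from_camera" (4x4, takes a point from camera to tool coordinates, whose origin is the TCP and whose axes are the tool frame's). Camera axes: x right, y down, z forward; pixel columns grow to the right and rows downward; lengths in m; the calibration is good to about 2 mm. A picture is of the moment at which its call begins: read the wrist's pose just before it.
- sign_off(): hands the job in, once; it reports no verdict.
The state is a dict: "clock": time; "joint_pos": joint angles; "qd": joint speeds; "joint_efforts": joint torques, N m; "ee_pos": TCP position; "tcp_rot": TCP orientation; "contact_force": force on the tool from outside, world axes, zero at the start; "ft_torque": the same for the moment, N m; "opening": finger opening in m.
Only numpy, scipy, OpenCV 4.12 (cv2) and the standard library are available. Lean on these libraries where they do the work, as an engineer would, in place of code of your own. Each camera call takes 0.05 s, during which the arm holds its last target. There are 200 camera calls.

### The job

Sort the jars, the Petri dish and the slide mailer into the sample carrier. First stand the two jars in the two round bays of its base, then lower the upper deck over the four posts until it rests on all four shoulders, and last lay the Petri dish in the deck's round bay and the slide mailer in its oblong bay, each flat inside its rim. Set each thing down rather than dropping it, keep the jars and the dish upright, and leave the bottle, the tip box and the jug where they are.

Things in the scene. Friction and masses are not known exactly. Their poses are not given: they have to be found in the camera images.
- carrier: Fixed carrier: white plate 260 x 128 mm (long along x), top face 12 mm over the bench. Origin: centre of underside. Posts at x +-117, y +-52: 18 mm thick to a shoulder 82 mm over the bench (deck rests there), then 8 mm pins, tapered tips, to 102 mm. Two jar bays at x +66 and -66, y 0: arcs 4 mm high on the diagonals, inner diameter 69, with 30 mm finger gaps in +-x and +-y.
- deck: Loose upper deck: white plate 260 x 128 x 6 mm (long along x), 0.22-0.35 kg, 13 mm holes at x +-117, y +-52; fits either way round. Origin: underside centre. Bridge handle mid-deck: bar 12 (x) x 74 (y) x 14 mm, centre 42 above the underside, legs at its ends. Dish bay at x +66: arcs as on the carrier, inner diameter 80, 34 mm gaps. Mailer bay at x -66: L corners, inside 102 (x) x 48. Rims 4 mm high.
- jar_a: A straight-sided amber glass jar, 49 mm in diameter, with a ribbed white screw cap 51 mm in diameter (the top 19 mm); 60 mm high in all, 0.1 to 0.2 kg. Origin: centre of its underside; z up. Alike with jar_b.
- jar_b: The second, equal jar: 49 mm in diameter, cap 51 mm, 60 mm high. Origin: centre of its underside; z up.
- dish: A clear round Petri dish with its lid, tan agar inside: 62 mm in diameter, 16 mm high (its lowest 4.5 mm are 58 mm in diameter), 30 g. Origin: centre of its underside; z up.
- mailer: A cream-coloured plastic slide mailer: an oblong flat box 86 mm long (its x), 32 mm wide (its y), 20 mm high, 40 g. Origin: centre of its underside; z up.
- bottle: Bystander, to be left alone: a tall reagent bottle with a blue cap, 70 mm in diameter, 140 mm high. Origin: centre of its underside.
- tipbox: Bystander, to be left alone: a closed purple pipette-tip box 80 x 120 mm (x, y), 63 mm high. Origin: centre of its underside.
- jug: Bystander, to be left alone: a clear measuring jug 92 mm across, 125 mm high, its handle reaching 80 mm out along its y. Origin: centre of its underside.
Not all that is in view belongs to the job. Leave any black or purple look-alike of the jar_a alone.

How it is judged:
By the outcome, as a careful person would: the job done as asked, in the order asked, and still so for the second after the job is handed in, with the robot touching nothing.
It also fails if it takes over 120 s, if anything falls off the work surface, if the arm or the gripper's body presses on something with over 40 N, if the wrist force passes 120 N, or if a joint passes its speed limit or range.

## Working session

There is one attempt and no reset: what is moved stays moved. The work goes in short steps, Python scripts to look and compute and a tool call to move; the robot and the scene stay as the last step left them, time stands still between calls to the robot, and variables do not carry over. Pictures are saved under pics/ and viewed, about 12 in all and at most 16, crops included, and the job is handed in when it is done.

Besides the shell and the picture viewer there is one more tool, called after "Request:" by a JSON object that holds its "op" and its "data", one argument or row to a line. servo_tool: Moves the arm, as the interface text tells. Its arguments: {"type":"object","properties":{"targets":{"type":"string"},"force":{"type":"number"}},"required":["targets"]}

```bash
mkdir -p pics; cat > h.py <<'E'
import numpy as np, cv2
from rig import sense, read_camera, sign_off, pinch_z
def cam(name):
    s=sense(); d=read_camera(name)
    if name=="wrist":
        T=np.eye(4); T[:3,:3]=np.array(s["tcp_rot"]); T[:3,3]=s["ee_pos"]
        M=T@np.array(d["tool_from_camera"]); d["R"]=M[:3,:3]; d["o"]=M[:3,3]
    else:
        R=cv2.Rodrigues(np.array(d["rvec"],float))[0]; d["R"]=R.T; d["o"]=-R.T@np.array(d["tvec"],float).ravel()
    return d
def ray(d,u,v):
    return d["R"]@np.array([(u-d["cx"])/d["fx"],(v-d["cy"])/d["fy"],1.])
def onplane(d,u,v,z):
    r=ray(d,u,v); return d["o"]+r*(z-d["o"][2])/r[2]
def cloud(d):
    v,u=np.mgrid[:420,:560]; Z=d["range_z"]
    P=np.stack([(u-d["cx"])/d["fx"]*Z,(v-d["cy"])/d["fy"]*Z,Z],-1)
    W=P@d["R"].T+d["o"]; W[Z==0]=np.nan; return W
def save(d,n,crop=None,k=1):
    im=d["frame"][...,::-1]
    if crop: a,b,c,e=crop; im=im[b:e,a:c]
    cv2.imwrite(f"pics/{n}.png",cv2.resize(im,None,fx=k,fy=k,interpolation=cv2.INTER_CUBIC) if k!=1 else im)
def go(dx,dy,dz):
    return (np.array(sense()["tcp_rot"]).T@np.array([dx,dy,dz])*1000).round(1)
E
python3 - <<'E'
from h import *
np.set_printoptions(precision=4,suppress=True)
s=sense(); print(s, pinch_z)
for n in("scene","side","wrist"):
    d=cam(n); save(d,n+"0"); print(n,d["o"],d["R"][:,2],d["fx"],d["cx"],d["cy"])
    np.savez(n+"0.npz",**{k:v for k,v in d.items()})
E
```

```text
{'clock': 0.0, 'joint_pos': array([ 0.1055,  0.5084, -0.2375,  1.5011,  0.1257,  1.1489, -0.1548]), 'qd': array([-0.0003, -0.0017, -0.0007,  0.0015,  0.0002, -0.0003,  0.0001]), 'joint_efforts': array([  0.0012, -62.0588,  -2.187 , -24.9655,   0.0123,   0.0121,
         0.    ]), 'ee_pos': array([ 0.6245, -0.0001,  0.2095]), 'tcp_rot': array([[ 0.    , -0.0018,  1.    ],
       [-1.    , -0.0001,  0.    ],
       [ 0.0001, -1.    , -0.0018]]), 'contact_force': array([-0.1466, -0.462 ,  0.4753]), 'ft_torque': array([ 0.0256,  0.0253, -0.0039]), 'opening': 0.0855914817126731} -0.0187
scene [1.2941 0.2182 0.7148] [-0.7048 -0.2239 -0.6732] 440.90074071975386 281.50426532601347 206.51633530382648
side [0.3872 0.5522 0.6844] [ 0.2194 -0.6401 -0.7363] 472.58738819146146 280.6334866904113 210.39374699038174
wrist [0.6255 0.0649 0.3741] [-0.0003 -0.2579 -0.9662] 303.67176231254206 278.7681649533582 212.587891076509
```

View pics/scene0.png

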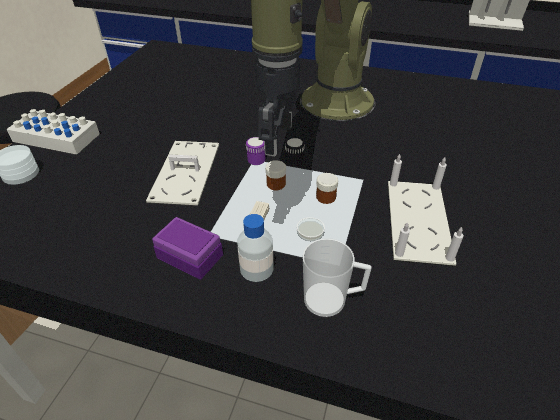

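View pics/side0.png

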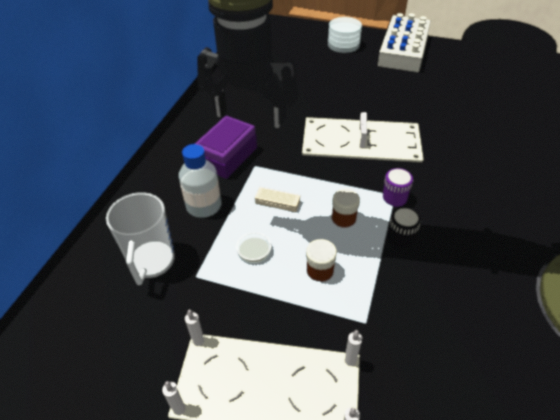

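View pics/wrist0.png

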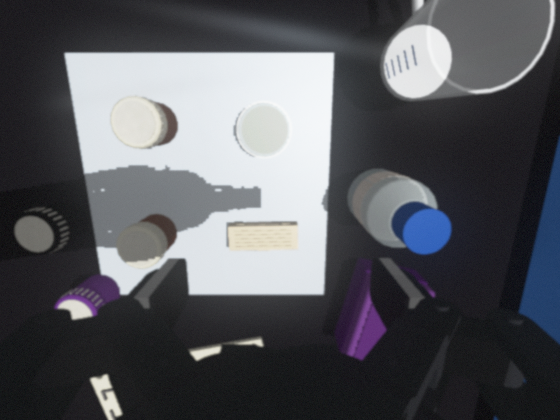

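Look-alikes for the jars, in the scene image: the amber jars with white caps at (276,175) and (327,188) are the ones I want. The purple jar at (257,150) and the black one at (295,147) are decoys. The deck is at (185,172), the carrier at (420,220), the dish at (311,230) and the mailer at (261,210). Next I'll measure them.

```bash
cat > m.py <<'E'
from h import *
np.set_printoptions(precision=4,suppress=True)
D={n:dict(np.load(n+"0.npz")) for n in("scene","side","wrist")}
W={n:cloud(D[n]) for n in D}
def blob(n,box,zlo,zhi,minsat=None):
    w=W[n];x0,x1,y0,y1=box
    m=(w[...,2]>zlo)&(w[...,2]<zhi)&(w[...,0]>x0)&(w[...,0]<x1)&(w[...,1]>y0)&(w[...,1]<y1)
    return m
def comps(n,zlo,zhi,minpix=25,extra=None):
    w=W[n]; m=np.nan_to_num((w[...,2]>zlo)&(w[...,2]<zhi)&(w[...,0]>.3)&(w[...,0]<1.0)&(abs(w[...,1])<.6))
    if extra is not None: m&=extra
    k,l,st,c=cv2.connectedComponentsWithStats(m.astype(np.uint8))
    for i in range(1,k):
        if st[i,4]<minpix: continue
        p=w[l==i]; col=D[n]["frame"][l==i].mean(0)
        r=cv2.minAreaRect((p[:,:2]*1000).astype(np.float32))
        print(n,c[i].round(),st[i,4],"rect",np.round(r[0],1),np.round(r[1],1),round(r[2],1),"z",np.nanmedian(p[:,2]).round(4),"col",col.round())
for n in D:
    print("caps 55-68"); comps(n,.055,.068)
    print("low 10-25"); comps(n,.006,.026,60)
    print("tips 88-106"); comps(n,.086,.106,8)
    print("handle 40-56"); comps(n,.040,.055,15)
E
python3 m.py
```

```text
caps 55-68
scene [254. 143.] 160 rect [ 389.7 -142.7] [49.8 42.7] 57.9 z 0.0599 col [180. 159. 181.]
scene [294. 143.] 181 rect [362.  -40.7] [49.7 48.4] 80.0 z 0.0597 col [85. 85. 80.]
scene [275. 167.] 217 rect [472.1 -58.2] [47.7 48.7] 6.4 z 0.0599 col [140. 139. 129.]
scene [396. 169.] 33 rect [403.1 226.3] [17.1 10.1] 89.1 z 0.063 col [150. 148. 145.]
scene [440. 173.] 36 rect [383.5 327.8] [16.7 10.9] 80.6 z 0.0612 col [150. 148. 145.]
scene [327. 180.] 241 rect [485.1  73.7] [48.7 49.5] 11.5 z 0.0601 col [210. 209. 197.]
scene [186. 239.] 1660 rect [ 755.9 -160.1] [119.3  78.8] 76.4 z 0.0626 col [120.  67. 139.]
scene [403. 239.] 44 rect [633.1 266.4] [10.4 17.9] 5.6 z 0.0611 col [155. 153. 150.]
scene [455. 244.] 43 rect [614.  366.7] [17.2 10.2] 73.0 z 0.0606 col [151. 150. 146.]
scene [256. 259.] 160 rect [766.4  -4.6] [28.  67.5] 20.1 z 0.062 col [172. 168. 160.]
scene [328. 265.] 168 rect [747.3 134.2] [20.5 66.4] 10.0 z 0.0622 col [161. 163. 161.]
scene [325. 295.] 183 rect [806.2 146.7] [31.3 81.1] 13.5 z 0.0612 col [194. 196. 193.]
low 10-25
scene [204. 146.] 78 rect [
[... 9294 characters left out ...]
03.]
wrist [400.  68.] 382 rect [748.9 126.2] [24.8 74.7] 23.9 z 0.0484 col [205. 207. 209.]
wrist [160. 124.] 211 rect [500.5  71.8] [47.6 16.1] 83.3 z 0.049 col [148. 146. 140.]
wrist [366. 190.] 243 rect [724.9   0.7] [65.2 22.9] 55.6 z 0.0477 col [114. 110. 107.]
wrist [ 57. 224.] 411 rect [372.8 -38.6] [24.2 51.6] 15.7 z 0.0491 col [54. 53. 52.]
wrist [155. 233.] 242 rect [480.7 -49.4] [23.1 51.5] 42.0 z 0.0488 col [110. 108. 104.]
wrist [355. 310.] 419 rect [ 717.5 -150.7] [115.    5.8] 75.1 z 0.0477 col [53. 34. 64.]
wrist [425. 285.] 36 rect [ 799.1 -111.6] [2.  9.7] 74.3 z 0.0477 col [59. 36. 73.]
wrist [ 89. 295.] 287 rect [ 392.6 -124.7] [14.9 44.4] 66.7 z 0.0486 col [86. 70. 94.]
```

Depth agrees across the cameras to about 2 mm:

| Thing | x, y (mm) | Yaw |
|---|---|---|
| Amber jar 1 | (470, -58) | – |
| Amber jar 2 | (483, 74) | – |
| Dish | (608, 67) | – |
| Mailer | (605, -60) | about 1.5° |
| Carrier | about (502.5, 297) | 9.7° |
| Deck | about (485.5, -305) | about 12° |

I'll move over jar 1 now and check the choice close up.

Request:
{"op": "servo_tool", "data": {
  "targets": "15 0 -40 0 100; 30 0 -80 0 100; 45 20 -120 0 100; 58 60 -154 0 100; 58 80 -154 0 100; 58 80 -154 0 100; 58 80 -154 0 100; 58 80 -154 0 100",
  "force": 30
}}

```text
clock: 0.82
ee_pos: [0.473, -0.0575, 0.1315]
tcp_rot: [[0.0, 0.002, 1.0], [-1.0, 0.0, 0.0], [-0.0, -1.0, 0.002]]
contact_force: [0.5, -0.8, 0.9]
opening: 0.0854
```

```bash
python3 - <<'E'
from h import *
d=cam("wrist"); save(d,"w1"); s=sense(); print(s["clock"],s["ee_pos"],s["tcp_rot"])
w=cloud(d); m=np.nan_to_num((w[...,2]>.055)&(w[...,2]<.068))
k,l,st,c=cv2.connectedComponentsWithStats(m.astype(np.uint8))
for i in range(1,k):
    if st[i,4]>300: p=w[l==i]; print(c[i].round(),st[i,4],cv2.minAreaRect((p[:,:2]*1000).astype(np.float32)))
E
```

```text
0.8667 [ 0.47355259 -0.05738903  0.13178391] [[ 8.00031397e-04  3.26879724e-03  9.99994337e-01]
 [-9.99999626e-01  3.31539642e-04  7.98951886e-04]
 [-3.28926153e-04 -9.99994603e-01  3.26906126e-03]]
[290.  35.] 4447 ((482.386474609375, 70.79698944091797), (51.678340911865234, 46.77105712890625), 0.3810759484767914)
[134. 195.] 3230 ((358.7554626464844, -42.044273376464844), (50.05967330932617, 50.62395477294922), 88.17982482910156)
[273. 216.] 2999 ((469.8645935058594, -59.281105041503906), (50.6382942199707, 51.220977783203125), 53.89979553222656)
[192. 311.] 1009 ((398.33709716796875, -146.06175231933594), (49.78409957885742, 24.854394912719727), 70.05154418945312)
[553. 320.] 524 ((717.4114379882812, -152.0161590576172), (12.183904647827148, 46.532596588134766), 4.205231666564941)
```

View pics/w1.png

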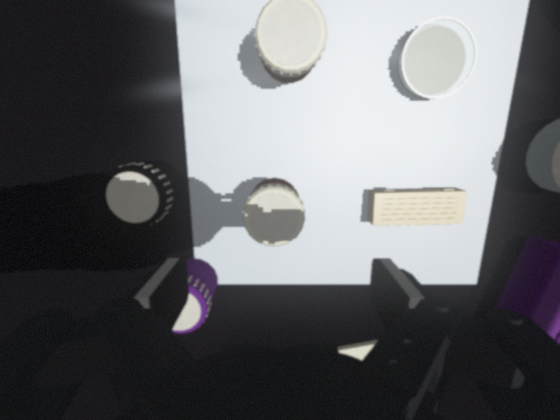

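The view shows the amber jar with its white cap at (273,216) between the black decoy at (134,195) and the mailer at (418,207). The purple decoy is at (192,311). The wrist measures the jar at (470, -59) with a 51 mm cap, so the choice is confirmed and I'll descend.

Request:
{"op": "servo_tool", "data": {
  "targets": "1 30 -1 0 100; 1 60 -1 0 100; 1 80 -1 0 100; 1 95 -1 0 100; 1 101 -1 0 100; 1 101 -1 0 100; 1 101 -1 0 100; 1 101 -1 0 100"
}}

```text
clock: 1.53
ee_pos: [0.4714, -0.0589, 0.0306]
tcp_rot: [[0.0, 0.002, 1.0], [-1.0, -0.0, 0.0], [0.0, -1.0, 0.002]]
contact_force: [-0.7, 0.4, 1.2]
opening: 0.0851
```

Request:
{"op": "servo_tool", "data": {
  "targets": "0 0 0 0 0; 0 0 0 0 0; 0 0 0 0 0; 0 0 0 0 0; 0 0 0 0 0; 0 0 0 0 0; 0 0 0 0 0; 0 0 0 0 0; 0 0 0 0 0; 0 0 0 0 0",
  "force": 35
}}

```text
clock: 2.37
ee_pos: [0.4703, -0.0591, 0.0303]
tcp_rot: [[-0.0, 0.001, 1.0], [-1.0, -0.0, -0.0], [0.0, -1.0, 0.001]]
contact_force: [-2.7, -0.2, 9.3]
opening: 0.0486
```

Request:
{"op": "servo_tool", "data": {
  "targets": "0 -15 0 0 0; 0 -45 0 0 0; 0 -80 0 0 0; 0 -110 0 0 0; -15 -130 -2 0 0; -40 -130 -4 0 0; -70 -130 -7 0 0; -100 -130 -10 0 0; -130 -130 -13 0 0; -160 -130 -16 0 0; -190 -130 -19 0 0; -220 -130 -22 0 0"
}}

```text
clock: 3.37
ee_pos: [0.4474, 0.1622, 0.1596]
tcp_rot: [[-0.0, 0.0, 1.0], [-1.0, -0.0, -0.0], [0.0, -1.0, 0.0]]
contact_force: [0.0, -0.9, -1.2]
opening: 0.0484
```

Request:
{"op": "servo_tool", "data": {
  "targets": "-30 0 -3 0 0; -60 0 -6 0 0; -85 0 -8 0 0; -105 0 -9 0 0; -118 0 -10 0 0; -125 0 -11 0 0; -125 0 -11 0 0; -125 0 -11 0 0; -125 0 -11 0 0; -125 0 -11 0 0; -125 0 -11 0 0"
}}

```text
clock: 4.28
ee_pos: [0.4374, 0.2848, 0.1594]
tcp_rot: [[-0.002, 0.0, 1.0], [-1.0, -0.0, -0.002], [0.0, -1.0, 0.0]]
contact_force: [0.3, 0.3, -1.2]
opening: 0.0482
```

```bash
cat > c.py <<'E'
from h import *
import sys
np.set_printoptions(precision=4,suppress=True)
s=sense(); d=cam("wrist"); save(d,sys.argv[1]); print(s["clock"],s["ee_pos"],s["tcp_rot"].round(4).tolist(),s["opening"])
w=cloud(d)
for lo,hi,mp in((.086,.106,8),(.074,.086,15),(.009,.0145,300),(.0145,.02,20)):
    m=np.nan_to_num((w[...,2]>lo)&(w[...,2]<hi)&(w[...,1]>.18)&(w[...,0]>.3)&(w[...,0]<.72))
    k,l,st,c=cv2.connectedComponentsWithStats(m.astype(np.uint8))
    for i in range(1,k):
        if st[i,4]>mp: p=w[l==i]; r=cv2.minAreaRect((p[:,:2]*1000).astype(np.float32)); print(lo,c[i].round(),st[i,4],np.round(r[0],1),np.round(r[1],1),round(r[2],1),np.nanmedian(p,0))
E
python3 c.py w2
```

```text
4.2833 [0.4374 0.2848 0.1594] [[-0.0018, 0.0001, 1.0], [-1.0, -0.0005, -0.0018], [0.0005, -1.0, 0.0001]] 0.04822934945730154
0.086 [515. 105.] 249 [607.  367.3] [6.9 8. ] 19.1 [0.6059 0.3674 0.0969]
0.086 [199. 161.] 130 [378.3 328.1] [7.4 7.7] 14.9 [0.3795 0.3286 0.0982]
0.086 [511. 239.] 198 [624.8 265.7] [6.9 7.6] 26.7 [0.6235 0.2665 0.0965]
0.074 [499. 107.] 518 [607.1 367.6] [17.6 17.8] 4.9 [0.604  0.3672 0.0828]
0.074 [204. 159.] 333 [378.1 328.1] [17.3 17.8] 88.8 [0.381  0.3297 0.0829]
0.074 [497. 233.] 410 [624.9 265.8] [17.8 16.9] 68.3 [0.6216 0.2678 0.0827]
0.009 [351. 173.] 24553 [502.2 296.6] [260.4 128.2] 9.8 [0.5182 0.3086 0.013 ]
0.0145 [448. 112.] 59 [602.2 367.1] [ 6.5 16.7] 7.0 [0.6006 0.3668 0.0173]
0.0145 [429. 145.] 99 [586.8 338.1] [ 6.2 26.3] 54.8 [0.5877 0.3376 0.0169]
0.0145 [379. 153.] 89 [537.7 328.4] [22.7  4.6] 55.2 [0.5371 0.3289 0.017 ]
0.0145 [297. 167.] 74 [457.4 314.8] [ 4.2 23.2] 57.0 [0.4569 0.3156 0.0169]
0.0145 [249. 176.] 72 [408. 306.] [23.7  4.2] 53.9 [0.4073 0.3062 0.0168]
0.0145 [431. 194.] 98 [595.6 287.8] [23.6  5.1] 56.2 [0.5963 0.2873 0.0168]
0.0145 [383. 202.] 73 [546.5 278.7] [ 5.4 23.9] 55.5 [0.546  0.2779 0.017 ]
0.0145 [309. 209.] 28 [469.7 271. ] [9.6 3. ] 66.8 [0.4699 0.271  0.017 ]
0.0145 [452. 211.] 51 [620.6 267.9] [16.9  7. ] 63.5 [0.6184 0.2696 0.0167]
```

View pics/w2.png

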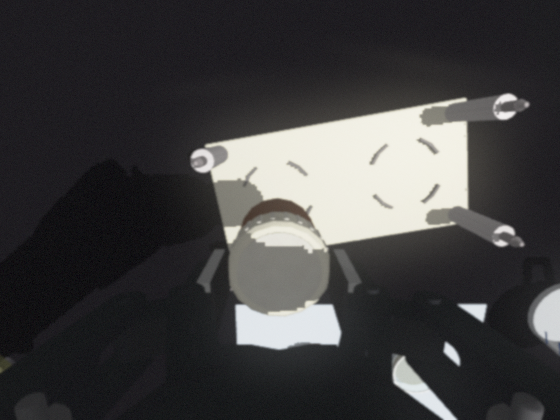

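The view shows the jar held at (279,265), with the carrier plate, three posts and both bays clear. The shoulders and arcs put the carrier centre at (501.7, 296.9) with yaw 9.8°, so the near bay is at (436.7, 285.7). I'll lower the jar there.

Request:
{"op": "servo_tool", "data": {
  "targets": "-1 20 0 0 0; -1 50 0 0 0; -1 78 0 0 0; -1 98 0 0 0; -1 108 0 0 0; -1 112 0 0 0; -1 115 0 0 0; -1 115 0 0 0; -1 116 0 0 0; -1 116 0 0 0; -1 116 0 0 0"
}}

```text
clock: 5.25
ee_pos: [0.4375, 0.2873, 0.0442]
tcp_rot: [[-0.0, 0.001, 1.0], [-1.0, 0.001, -0.0], [-0.001, -1.0, 0.001]]
contact_force: [-0.5, -0.4, -0.6]
opening: 0.0488
```

Request:
{"op": "servo_tool", "data": {
  "targets": "1 0.5 -1 0 0; 1 1 -1 0 0; 1 1.5 -1 0 0; 1 2 -1 0 0; 1 2.5 -1 0 0; 1 2.5 -1 0 0; 1 2.5 -1 0 0"
}}

```text
clock: 5.83
ee_pos: [0.4359, 0.2863, 0.0423]
tcp_rot: [[0.0, 0.001, 1.0], [-1.0, 0.0, 0.0], [-0.0, -1.0, 0.001]]
contact_force: [-4.7, -1.5, 14.7]
opening: 0.0488
```

Contact: 15 N upward at the expected height. I'll open and rise, straight towards jar 2.

Request:
{"op": "servo_tool", "data": {
  "targets": "0 -1 0 0 70; 0 -1 0 0 100; 0 -1 0 0 100; 0 -1 0 0 100; 0 -1 0 0 100; 0 -1 0 0 100; 0 -10 0 0 100; 0 -35 0 0 100; 0 -70 0 0 100; 0 -90 0 0 100; 20 -100 5 0 100; 50 -100 12 0 100"
}}

```text
clock: 6.83
ee_pos: [0.4487, 0.2397, 0.1444]
tcp_rot: [[0.005, 0.005, 1.0], [-1.0, 0.005, 0.005], [-0.005, -1.0, 0.005]]
contact_force: [1.2, -0.2, -0.4]
opening: 0.0854
```

Request:
{"op": "servo_tool", "data": {
  "targets": "35 0 8 0 100; 70 0 17 0 100; 105 0 24 0 100; 135 0 30 0 100; 155 0 33 0 100; 162 0 35 0 100; 162 0 35 0 100; 162 0 35 0 100; 162 0 35 0 100"
}}

```text
clock: 7.58
ee_pos: [0.4828, 0.076, 0.1411]
tcp_rot: [[0.002, 0.0, 1.0], [-1.0, 0.001, 0.002], [-0.001, -1.0, 0.0]]
contact_force: [0.7, 0.2, 0.3]
opening: 0.0855
```

```bash
python3 - <<'E'
from h import *
np.set_printoptions(precision=4,suppress=True)
s=sense();print(s["clock"],s["ee_pos"],s["contact_force"])
for n in("side","wrist"):
    d=cam(n); w=cloud(d)
    if n=="side": save(d,"s1",(150,150,480,420),2)
    m=np.nan_to_num((w[...,2]>.052)&(w[...,2]<.08)&(w[...,0]>.4)&(w[...,0]<.52)&(w[...,1]>.02)&(w[...,1]<.315))
    k,l,st,c=cv2.connectedComponentsWithStats(m.astype(np.uint8))
    for i in range(1,k):
        if st[i,4]>150: p=w[l==i]; r=cv2.minAreaRect((p[:,:2]*1000).astype(np.float32)); print(n,c[i].round(),st[i,4],np.round(r[0],1),np.round(r[1],1),np.nanmedian(p,0))
E
```

```text
7.5833 [0.4828 0.076  0.1411] [0.6711 0.2237 0.323 ]
side [321. 252.] 623 [480.7  76.3] [50.1 50.6] [0.4811 0.0783 0.0588]
side [315. 376.] 1271 [434.3 286.8] [51.4 50.6] [0.4339 0.2907 0.0707]
wrist [163.  11.] 309 [403.1 223.5] [13.7  3.5] [0.4033 0.2213 0.0656]
wrist [277. 213.] 2820 [482.4  74.3] [50.7 51.3] [0.4823 0.0755 0.0613]
```

View pics/s1.png

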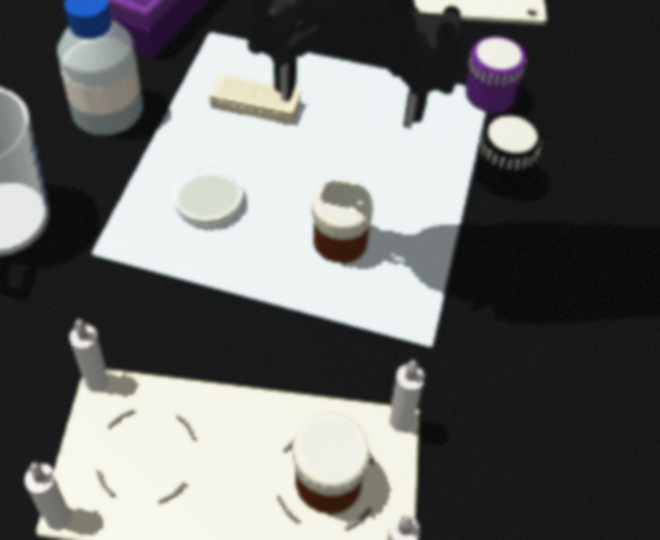

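Jar 1 stands upright in the bay at crop position (330,465), top at 71–72 mm. Next is jar 2 at (482.5, 74.5).

Request:
{"op": "servo_tool", "data": {
  "targets": "1 30 0 0 100; 1 65 0 0 100; 1 90 0 0 100; 1 105 0 0 100; 1 111 0 0 100; 1 111 0 0 100; 1 111 0 0 100; 1 111 0 0 0; 1 111 0 0 0; 1 111 0 0 0; 1 111 0 0 0; 1 111 0 0 0"
}}

```text
clock: 8.68
ee_pos: [0.4836, 0.0731, 0.0311]
tcp_rot: [[-0.0, 0.002, 1.0], [-1.0, 0.0, -0.0], [-0.0, -1.0, 0.002]]
contact_force: [-2.0, 0.6, 8.4]
opening: 0.0488
```

Request:
{"op": "servo_tool", "data": {
  "targets": "0 0 0 0 0; 0 0 0 0 0; 0 0 0 0 0; 0 0 0 0 0; 0 0 0 0 0; 0 0 0 0 0"
}}

```text
clock: 9.18
ee_pos: [0.4835, 0.0731, 0.0311]
tcp_rot: [[-0.0, 0.002, 1.0], [-1.0, 0.0, -0.0], [-0.0, -1.0, 0.002]]
contact_force: [-1.6, 1.0, 8.1]
opening: 0.0484
```

Request:
{"op": "servo_tool", "data": {
  "targets": "0 -15 0 0 0; 0 -45 0 0 0; 0 -80 0 0 0; -10 -110 4 0 0; -30 -130 11 0 0; -60 -130 21 0 0; -95 -130 34 0 0; -130 -130 46 0 0; -165 -130 59 0 0; -195 -130 70 0 0; -220 -130 78 0 0; -234 -130 83 0 0"
}}

```text
clock: 10.18
ee_pos: [0.5657, 0.3111, 0.16]
tcp_rot: [[0.003, -0.0, 1.0], [-1.0, 0.002, 0.003], [-0.002, -1.0, -0.0]]
contact_force: [0.8, -0.8, -1.3]
opening: 0.0482
```

Request:
{"op": "servo_tool", "data": {
  "targets": "0 0 0 0 0; 0 0 0 0 0; 0 0 0 0 0; 0 20 0 0 0; 0 50 0 0 0; 0 78 0 0 0; 0 98 0 0 0; 0 108 0 0 0; 0 112 0 0 0; 0 115 0 0 0; 0 115 0 0 0; 0 115 0 0 0"
}}

```text
clock: 11.18
ee_pos: [0.5668, 0.3072, 0.0462]
tcp_rot: [[-0.0, 0.002, 1.0], [-1.0, 0.001, -0.0], [-0.001, -1.0, 0.002]]
contact_force: [1.0, 0.9, -0.7]
opening: 0.0481
```

Position is right, so I'll ease it down the last 3 mm.

Request:
{"op": "servo_tool", "data": {
  "targets": "0 0.5 0 0 0; 0 1 0 0 0; 0 1.5 0 0 0; 0 2 0 0 0; 0 2.5 0 0 0; 0 3 0 0 0; 0 3 0 0 0; 0 3 0 0 0"
}}

```text
clock: 11.85
ee_pos: [0.5662, 0.3075, 0.0433]
tcp_rot: [[0.0, 0.001, 1.0], [-1.0, 0.001, 0.0], [-0.001, -1.0, 0.001]]
contact_force: [-2.1, -1.3, 8.9]
opening: 0.0482
```

Request:
{"op": "servo_tool", "data": {
  "targets": "0 -1 0 0 70; 0 -1 0 0 100; 0 -1 0 0 100; 0 -1 0 0 100; 0 -1 0 0 100; 0 -1 0 0 100; 0 -15 0 0 100; 0 -45 0 0 100; 0 -80 0 0 100; 10 -115 -8 0 100; 30 -150 -30 0 100; 50 -170 -60 0 100"
}}

```text
clock: 12.85
ee_pos: [0.5102, 0.2592, 0.2126]
tcp_rot: [[-0.001, 0.004, 1.0], [-1.0, 0.002, -0.001], [-0.002, -1.0, 0.004]]
contact_force: [0.3, 0.1, 0.5]
opening: 0.0852
```

Request:
{"op": "servo_tool", "data": {
  "targets": "0 0 0 0 100; 0 0 0 0 100; 0 0 0 0 100; 0 0 0 0 100; 0 0 0 0 100"
}}

```text
clock: 13.27
ee_pos: [0.5086, 0.259, 0.2088]
tcp_rot: [[0.0, -0.002, 1.0], [-1.0, -0.0, 0.0], [0.0, -1.0, -0.002]]
contact_force: [-1.1, 0.3, -0.6]
opening: 0.0853
```

```bash
sed -i 's/,(.0145,.02,20))/,(.064,.0745,200))/' c.py; python3 c.py w3
```

```text
13.2667 [0.5086 0.259  0.2088] [[0.0002, -0.0018, 1.0], [-1.0, -0.0005, 0.0002], [0.0005, -1.0, -0.0018]] 0.08529740711725872
0.086 [394.  79.] 126 [607.6 367.4] [7.3 7.8] 21.6 [0.6064 0.3668 0.0981]
0.086 [131. 127.] 117 [379.1 327.6] [7.8 6.6] 69.2 [0.3804 0.3277 0.0973]
0.086 [402. 196.] 100 [624.8 265.5] [8.  6.2] 79.9 [0.6239 0.2664 0.0973]
0.086 [162. 235.] 94 [396.6 226.1] [6.5 8. ] 22.1 [0.3974 0.2272 0.0974]
0.074 [387.  82.] 291 [607.6 367.5] [16.6 17.8] 20.7 [0.6048 0.3656 0.0829]
0.074 [140. 127.] 280 [379.  328.2] [16.6 17. ] 0.3 [0.3818 0.3279 0.0826]
0.074 [339. 134.] 42 [566.5 321.3] [16.1  7.5] 36.6 [0.5673 0.3207 0.0743]
0.074 [324. 134.] 18 [552.7 321.5] [4.1 7. ] 72.2 [0.552  0.3212 0.0744]
0.074 [351. 138.] 19 [577.7 318.1] [ 3.4 11. ] 48.1 [0.5784 0.3179 0.0744]
0.074 [327. 143.] 53 [556.2 313.8] [ 9.2 14.3] 36.9 [0.5564 0.3133 0.0743]
0.074 [343. 145.] 33 [570.9 312. ] [11.4  5.3] 12.5 [0.571  0.3114 0.0744]
0.074 [204. 153.] 24 [436.3 304.5] [6.2 8.2] 64.7 [0.438  0.3047 0.0744]
0.074 [324. 155.] 34 [552.7 301.4] [12.6  6.7] 0.3 [0.5532 0.3019 0.0744]
0.074 [340. 159.] 39 [568.8 297.6] [8.5 8.8] 64.4 [0.5681 0.2981 0.0744]
0.074 [214. 168.] 17 [445.6 289.3] [7.1 4.6] 18.0 [0.4449 0.2893 0.0743]
0.074 [396. 192.] 233 [625.1 265.9] [17.7 16.3] 58.7 [0.6223 0.2681 0.0829]
0.074 [169. 230.] 230 [396.5 226.2] [16.5 17.8] 41.5 [0.3992 0.2288 0.0825]
0.009 [275. 151.] 17929 [502.  296.7] [260.  128.2] 9.8 [0.5039 0.3054 0.013 ]
0.064 [335. 148.] 2017 [564.5 308.4] [50.7 50.8] 47.9 [0.5641 0.3085 0.0733]
0.064 [205. 170.] 1996 [435.8 286.4] [50.3 51. ] 43.7 [0.4368 0.2872 0.0732]
```

Both jars are upright in their bays, tops at about 72 mm. The carrier centre is refined to (502.0, 297.0), yaw 9.8°. Now to the deck.

Request:
{"op": "servo_tool", "data": {
  "targets": "15 0 0 0 100; 45 0 -2 0 100; 85 0 -4 0 100; 125 0 -6 0 100; 165 0 -8 0 100; 205 0 -10 0 100; 245 0 -12 0 100; 285 0 -14 0 100; 325 0 -16 0 100; 365 0 -18 0 100; 405 0 -20 0 100; 440 0 -22 0 100"
}}

```text
clock: 14.32
ee_pos: [0.4862, -0.1841, 0.2093]
tcp_rot: [[-0.001, -0.001, 1.0], [-1.0, -0.0, -0.001], [0.0, -1.0, -0.001]]
contact_force: [0.4, -0.8, -0.2]
opening: 0.0855
```

Request:
{"op": "servo_tool", "data": {
  "targets": "30 0 -1 0 100; 50 0 -1 0 100; 65 0 -1 0 100; 65 0 -1 0 100; 65 0 -1 0 100; 65 0 -1 0 100; 65 0 -1 0 100; 65 0 -1 0 100"
}}

```text
clock: 14.98
ee_pos: [0.4859, -0.245, 0.21]
tcp_rot: [[0.002, -0.0, 1.0], [-1.0, 0.0, 0.002], [-0.0, -1.0, -0.0]]
contact_force: [0.1, 0.2, -0.2]
opening: 0.0855
```

```bash
cat > dk.py <<'E'
from h import *
import sys
np.set_printoptions(precision=4,suppress=True)
s=sense(); d=cam("wrist"); save(d,"w4"); print(s["clock"],s["ee_pos"],s["tcp_rot"].round(4).tolist())
w=cloud(d)
for lo,hi,mp in((.0035,.0085,300),(.040,.056,60),(.045,.056,60)):
    m=np.nan_to_num((w[...,2]>lo)&(w[...,2]<hi)&(w[...,1]<-.19)&(w[...,0]>.3)&(w[...,0]<.67))
    k,l,st,c=cv2.connectedComponentsWithStats(m.astype(np.uint8))
    for i in range(1,k):
        if st[i,4]>mp: p=w[l==i]; r=cv2.minAreaRect((p[:,:2]*1000).astype(np.float32)); print(lo,c[i].round(),st[i,4],np.round(r[0],1),np.round(r[1],1),round(r[2],1),np.nanmedian(p,0))
E
python3 dk.py
```

```text
14.9833 [ 0.4859 -0.245   0.21  ] [[0.002, -0.0, 1.0], [-1.0, 0.0005, 0.002], [-0.0005, -1.0, -0.0]]
0.0035 [279. 230.] 17457 [ 484.8 -306.6] [260.7 128.7] 11.8 [ 0.4909 -0.3007  0.0069]
0.04 [277. 244.] 675 [ 484.8 -305.9] [12.1 73.6] 11.8 [ 0.485  -0.3035  0.0496]
0.045 [277. 244.] 644 [ 484.8 -306.1] [12.1 73.2] 11.8 [ 0.485  -0.304   0.0497]
```

View pics/w4.png

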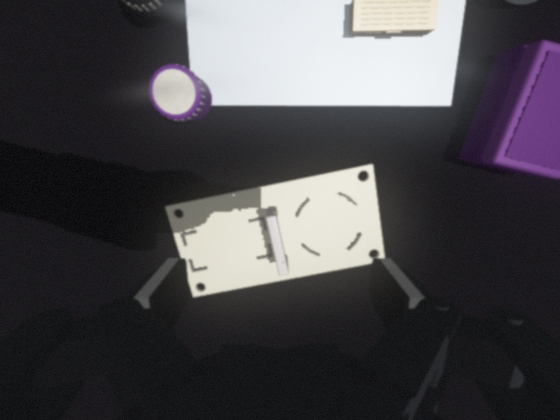

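The view shows the deck with its handle at (277,244), the dish bay on the +x side at (327,225) and the mailer bay on the -x side at (225,245). The purple decoy is clear at (178,93). The deck centre is (484.8, -306.3), yaw 11.8°. I'll go to the handle.

Request:
{"op": "servo_tool", "data": {
  "targets": "20 0 0 -0.1 100; 45 20 -1 -0.204 100; 58 50 -1 -0.204 100; 61 80 -1 -0.204 100; 61 110 -1 -0.204 100; 61 135 -1 -0.204 100; 61 155 -1 -0.204 100; 61 170 -1 -0.204 100; 61 180 -1 -0.204 100; 61 187 -1 -0.204 100; 61 187 -1 -0.204 100; 61 187 -1 -0.204 100"
}}

```text
clock: 16.03
ee_pos: [0.4849, -0.3072, 0.0235]
tcp_rot: [[0.203, 0.0, 0.979], [-0.979, -0.0, 0.203], [0.0, -1.0, 0.0]]
contact_force: [-0.1, -0.5, 1.0]
opening: 0.0853
```

Request:
{"op": "servo_tool", "data": {
  "targets": "0 0 0 0 100; 0 0 0 0 100; 0 0 0 0 100; 0 0 0 0 100"
}}

```text
clock: 16.37
ee_pos: [0.4848, -0.3075, 0.0237]
tcp_rot: [[0.202, 0.001, 0.979], [-0.979, -0.001, 0.202], [0.001, -1.0, 0.001]]
contact_force: [1.2, 0.4, 0.2]
opening: 0.0856
```

```bash
python3 - <<'E'
from h import *
s=sense(); print(s["ee_pos"],s["tcp_rot"].round(4).tolist(),np.degrees(np.arctan2(s["tcp_rot"][1,2],s["tcp_rot"][0,2])),s["contact_force"])
R=s["tcp_rot"]; print(R.T@(np.array([.4848,-.3063,.023])-s["ee_pos"])*1000)
E
```

```text
[ 0.48475463 -0.30753868  0.02367993] [[0.2024, 0.0008, 0.9793], [-0.9793, -0.0006, 0.2024], [0.0008, -1.0, 0.0007]] 11.679992018540334 [1.21714282 0.39304263 0.2425849 ]
[-1.20436343  0.67922632  0.29471134]
```

Request:
{"op": "servo_tool", "data": {
  "targets": "-1 0 0 0 60; -1 0 0 0 30; -1 0 0 0 0; -1 0 0 0 0; -1 0 0 0 0; -1 0 0 0 0; -1 0 0 0 0; -1 0 0 0 0; -1 0 0 0 0; -1 0 0 0 0; -1 0 0 0 0; -1 0 0 0 0",
  "force": 60
}}

```text
clock: 17.37
ee_pos: [0.4843, -0.3064, 0.0232]
tcp_rot: [[0.203, 0.0, 0.979], [-0.979, -0.0, 0.203], [0.0, -1.0, 0.0]]
contact_force: [-1.2, 0.7, 5.5]
opening: 0.0094
```

Request:
{"op": "servo_tool", "data": {
  "targets": "0 0 0 0 0; 0 0 0 0 0; 0 0 0 0 0; 0 0 0 0 0; 0 -5 0 0 0; 0 -20 0 0 0; 0 -45 0 0 0; 0 -80 0 0 0; 0 -115 0 0 0; 0 -140 0 0 0; 0 -150 0 0 0; 0 -150 0 0 0"
}}

```text
clock: 18.37
ee_pos: [0.4854, -0.3069, 0.1751]
tcp_rot: [[0.202, 0.004, 0.979], [-0.979, -0.002, 0.202], [0.003, -1.0, 0.003]]
contact_force: [0.2, 0.1, -3.6]
opening: 0.0094
```

```bash
python3 - <<'E'
from h import *
s=sense(); print(s["ee_pos"],s["tcp_rot"].round(4).tolist(),np.degrees(np.arctan2(s["tcp_rot"][1,2],s["tcp_rot"][0,2])),s["contact_force"],s["opening"])
d=cam("wrist"); save(d,"w5")
w=cloud(d); m=np.nan_to_num((w[...,2]>.1)&(w[...,2]<.2)); print(m.sum())
m=np.nan_to_num((w[...,2]>.12)&(w[...,2]<.175)&(d["frame"].min(2)>90))
k,l,st,c=cv2.connectedComponentsWithStats(m.astype(np.uint8)); i=1+st[1:,4].argmax(); p=w[l==i]; print(st[i],cv2.minAreaRect((p[:,:2]*1000).astype(np.float32)))
A=np.c_[p[:,:2],np.ones(len(p))]; sel=abs(p[:,2]-np.median(p[:,2]))<.006; print(np.median(p[:,2]),np.linalg.lstsq(A[sel],p[sel,2],rcond=None)[0])
E
```

```text
[ 0.48536684 -0.306908    0.17510786] [[0.2024, 0.0035, 0.9793], [-0.9793, -0.0021, 0.2024], [0.0028, -1.0, 0.003]] 11.678421172922937 [ 0.24107168  0.07589057 -3.57790793] 0.009372089800133555
64192
[   55   134   449   193 62535] ((486.2995300292969, -307.5401916503906), (261.3178405761719, 128.36257934570312), 11.690587997436523)
0.15876692484823784 [ 0.00547668 -0.00191319  0.15560251]
```

View pics/w5.png

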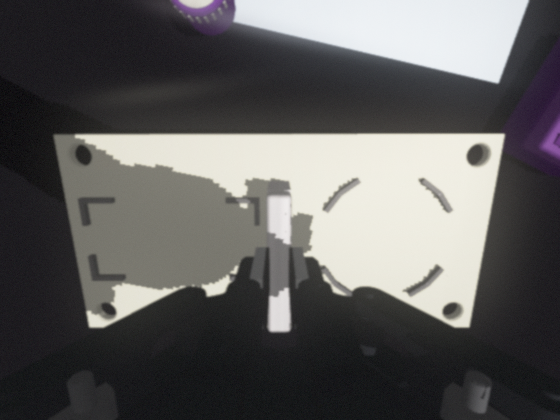

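The deck hangs level (about 0.3° tilt), with the handle in the jaws at (280,255). The measured load is 3.6 N. I'll carry it to the carrier.

Request:
{"op": "servo_tool", "data": {
  "targets": "-8 0 2 0 0; -24 0 6 0 0; -49 0 11 0 0; -80 0 19 0 0; -114 0 27 0 0; -148 0 35 0 0; -182 0 43 0 0; -216 0 51 0 0; -250 0 59 0 0; -284 0 67 0 0; -318 0 75 0 0; -352 0 83 0 0"
}}

```text
clock: 19.42
ee_pos: [0.4923, 0.0572, 0.1709]
tcp_rot: [[0.203, -0.004, 0.979], [-0.979, -0.0, 0.203], [-0.001, -1.0, -0.004]]
contact_force: [1.3, 0.5, -3.6]
opening: 0.0096
```

Request:
{"op": "servo_tool", "data": {
  "targets": "-34 0 8 0 0; -68 0 16 0 0; -102 0 24 0.01 0; -134 0 31 0.02 0; -164 0 38 0.03 0; -190 0 44 0.033 0; -210 0 49 0.033 0; -224 0 52 0.033 0; -232 0 54 0.033 0; -236 0 55 0.033 0; -236 0 55 0.033 0; -236 0 55 0.033 0"
}}

```text
clock: 20.42
ee_pos: [0.5004, 0.2959, 0.1726]
tcp_rot: [[0.169, -0.001, 0.986], [-0.986, -0.001, 0.169], [0.001, -1.0, -0.001]]
contact_force: [0.3, -0.5, -2.8]
opening: 0.0093
```

Request:
{"op": "servo_tool", "data": {
  "targets": "0 0 0 0 0; 0 0 0 0 0; 0 0 0 0 0; 0 0 0 0 0; 0 0 0 0 0"
}}

```text
clock: 20.83
ee_pos: [0.5005, 0.297, 0.1732]
tcp_rot: [[0.17, 0.0, 0.986], [-0.986, -0.0, 0.17], [0.0, -1.0, 0.0]]
contact_force: [1.2, 0.3, -2.8]
opening: 0.0099
```

```bash
cat > dh.py <<'E'
from h import *
np.set_printoptions(precision=4,suppress=True)
s=sense(); R=s["tcp_rot"]; print(s["clock"],s["ee_pos"],R.round(4).tolist(),np.degrees(np.arctan2(R[1,2],R[0,2])),s["contact_force"],s["opening"])
z=s["ee_pos"][2]-.017
for n in("wrist","side","scene"):
    d=cam(n); w=cloud(d); m=np.nan_to_num((abs(w[...,2]-z)<.004)&(d["frame"].min(2)>70)&(w[...,1]>.15))
    k,l,st,c=cv2.connectedComponentsWithStats(m.astype(np.uint8))
    i=1+st[1:,4].argmax(); p=w[l==i]; r=cv2.minAreaRect((p[:,:2]*1000).astype(np.float32)); A=np.c_[p[:,:2],np.ones(len(p))]
    print(n,st[i],np.round(r[0],1),np.round(r[1],1),r[2],np.median(p[:,2]),np.linalg.lstsq(A,p[:,2],rcond=None)[0])
    if n=="side": save(d,"s%d"%(s["clock"]*10))
E
python3 dh.py
```

```text
20.8333 [0.5005 0.297  0.1732] [[0.1696, 0.0002, 0.9855], [-0.9855, -0.0, 0.1696], [0.0001, -1.0, 0.0002]] 9.76529466480121 [ 1.2227  0.3347 -2.7691] 0.009863986516866175
wrist [   54   134   450   193 61855] [501.2 296.5] [262.2 128.2] 9.79314136505127 0.1568813466498294 [0.0021 0.0006 0.1556]
side [  145   282   227   123 17612] [500.7 296.9] [261.  130.3] 9.833420753479004 0.15462133873995687 [ 0.0016 -0.0004  0.154 ]
scene [ 398  132   79   82 4112] [502.3 297.7] [264.5 129. ] 9.758145332336426 0.15590180054447245 [0.0006 0.0009 0.1553]
```

Request:
{"op": "servo_tool", "data": {
  "targets": "0 5 1 0 0; 0 15 1 0 0; 0 27 1 0 0; 0 36 1 0 0; 0 41 1 0 0; 0 42 1 0 0; 0 42 1 0 0; 0 42 1 0 0; 0 42 1 0 0; 0 42 1 0 0"
}}

```text
clock: 21.82
ee_pos: [0.5016, 0.2979, 0.1316]
tcp_rot: [[0.17, 0.001, 0.985], [-0.985, 0.001, 0.17], [-0.0, -1.0, 0.001]]
contact_force: [-0.2, 0.7, -2.4]
opening: 0.0092
```

```bash
python3 dh.py; ls pics
```

```text
21.8167 [0.5016 0.2979 0.1316] [[0.1702, 0.0008, 0.9854], [-0.9854, 0.0006, 0.1702], [-0.0004, -1.0, 0.0009]] 9.79671558865844 [-0.2354  0.6915 -2.3621] 0.00922205517227928
wrist [   54   134   450   193 61751] [502.3 297.6] [262.1 127.8] 9.849533081054688 0.11528393090871328 [0.0027 0.0013 0.1135]
side [  151   299   216   120 15861] [501.8 297.8] [260.8 129.7] 10.103231430053711 0.11300454341888366 [ 0.0019 -0.0002  0.1122]
scene [ 395  147   76   84 4030] [503.2 298.2] [265.2 129.1] 9.871063232421875 0.11422313027962261 [0.0014 0.0013 0.1131]
s1.png
s208.png
s218.png
scene0.png
side0.png
w1.png
w2.png
w3.png
w4.png
w5.png
wrist0.png
```

The deck is within 0.6 mm of the posts' centre and about 6 mm above the pin tips. I'll lower it slowly over the pins.

Request:
{"op": "servo_tool", "data": {
  "targets": "0.4 2 0 0 0; 0.4 4 0 0 0; 0.4 6 0 0 0; 0.4 8 0 0 0; 0.4 10 0 0 0; 0.4 12 0 0 0; 0.4 14 0 0 0; 0.4 16 0 0 0; 0.4 16 0 0 0"
}}

```text
clock: 22.72
ee_pos: [0.5012, 0.2971, 0.1146]
tcp_rot: [[0.17, -0.001, 0.985], [-0.985, -0.0, 0.17], [0.0, -1.0, -0.001]]
contact_force: [0.1, 0.1, -3.8]
opening: 0.0094
```

Request:
{"op": "servo_tool", "data": {
  "targets": "0 2 0 0 0; 0 4 0 0 0; 0 5.5 0 0 0; 0 7 0 0 0; 0 8 0 0 0; 0 8.5 0 0 0; 0 9 0 0 0; 0 9.5 0 0 0; 0 9.5 0 0 0; 0 9.5 0 0 0"
}}

```text
clock: 23.55
ee_pos: [0.5014, 0.2972, 0.1056]
tcp_rot: [[0.17, 0.0, 0.985], [-0.985, 0.0, 0.17], [-0.0, -1.0, 0.0]]
contact_force: [0.3, 0.7, -1.3]
opening: 0.0096
```

```bash
python3 dh.py; cd pics; ls -t s2*|head -1; python3 -c "
import cv2,glob,os
f=max(glob.glob('s2*.png'),key=os.path.getmtime); im=cv2.imread(f)[250:420,120:400]; cv2.imwrite('z1.png',cv2.resize(im,None,fx=2.5,fy=2.5))"
```

```text
23.55 [0.5014 0.2972 0.1056] [[0.1701, 0.0001, 0.9854], [-0.9854, 0.0, 0.1701], [-0.0, -1.0, 0.0001]] 9.795840045379348 [ 0.2518  0.662  -1.3486] 0.00957587896538601
wrist [   54   134   450   193 61610] [502.2 297. ] [262.  127.8] 9.865175247192383 0.08929415756303748 [0.0015 0.0004 0.0884]
side [  156   308   209   112 14839] [501.5 297.1] [260.2 129.9] 9.891948699951172 0.08708846048294627 [ 0.0009 -0.0004  0.0868]
scene [ 393  156   74   84 3933] [503.  297.6] [262.9 129. ] 9.86126708984375 0.08835374134753438 [0.0001 0.0011 0.088 ]
s235.png
```

View pics/z1.png

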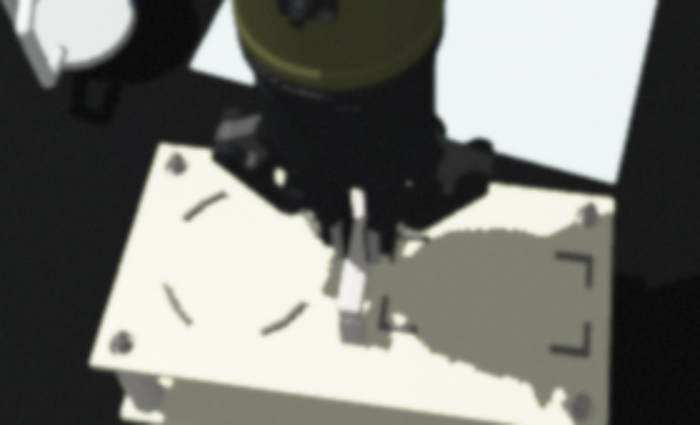

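All four pins show through the holes at (177,163), (121,342), (588,214) and (582,405). The load has started to transfer, so I'll press down about 1 mm more to seat it.

Request:
{"op": "servo_tool", "data": {
  "targets": "0 0.4 0 0 0; 0 0.8 0 0 0; 0 1.1 0 0 0; 0 1.1 0 0 0; 0 1.1 0 0 0"
}}

```text
clock: 24.12
ee_pos: [0.5015, 0.2973, 0.1052]
tcp_rot: [[0.17, 0.001, 0.985], [-0.985, 0.0, 0.17], [-0.0, -1.0, 0.001]]
contact_force: [-1.9, -2.4, 6.1]
opening: 0.0095
```

Request:
{"op": "servo_tool", "data": {
  "targets": "0 0 0 0 50; 0 0 0 0 100; 0 0 0 0 100; 0 0 0 0 100; 0 0 0 0 100; 0 -5 0 0 100; 0 -20 0 0 100; 0 -45 0 0 100; 0 -75 0 0 100; 10 -95 3 0 100; 35 -100 9 0 100; 70 -100 19 0 100"
}}

```text
clock: 25.12
ee_pos: [0.5317, 0.2351, 0.2075]
tcp_rot: [[0.176, 0.004, 0.984], [-0.984, 0.004, 0.176], [-0.003, -1.0, 0.004]]
contact_force: [1.5, 0.8, -0.4]
opening: 0.0852
```

Request:
{"op": "servo_tool", "data": {
  "targets": "35 0 9 0 100; 70 0 19 0 100; 105 15 28 0 100; 135 40 36 0 100; 155 65 42 0 100; 168 85 45 0 100; 175 95 47 0 100; 175 95 47 0 100; 175 95 47 0 100; 175 95 47 0 100; 175 95 47 0 100"
}}

```text
clock: 26.03
ee_pos: [0.6086, 0.069, 0.1112]
tcp_rot: [[0.172, 0.002, 0.985], [-0.985, 0.001, 0.172], [-0.001, -1.0, 0.003]]
contact_force: [0.1, -0.4, -0.3]
opening: 0.0853
```

```bash
cat > dd.py <<'E'
from h import *
np.set_printoptions(precision=4,suppress=True)
s=sense(); R=s["tcp_rot"]; print(s["clock"],s["ee_pos"],np.degrees(np.arctan2(R[1,2],R[0,2])),s["contact_force"],s["opening"])
for n,zz in(("wrist",.0065),("side",.0065),("scene",.0065)):
    d=cam(n); w=cloud(d)
    for nm,lo,hi,x0,x1,y0,y1 in(("dish",.009,.021,.55,.68,.01,.13),("mail",.015,.025,.54,.68,-.12,0),("deck",.083,.093,.34,.67,.2,.4)):
        m=np.nan_to_num((w[...,2]>lo)&(w[...,2]<hi)&(w[...,0]>x0)&(w[...,0]<x1)&(w[...,1]>y0)&(w[...,1]<y1))
        k,l,st,c=cv2.connectedComponentsWithStats(m.astype(np.uint8))
        if k<2: continue
        i=1+st[1:,4].argmax(); p=w[l==i]; r=cv2.minAreaRect((p[:,:2]*1000).astype(np.float32)); A=np.c_[p[:,:2],np.ones(len(p))]
        print(n,nm,st[i],np.round(r[0],1),np.round(r[1],1),round(r[2],1),np.median(p[:,2]),np.linalg.lstsq(A,p[:,2],rcond=None)[0])
    save(d,"d_"+n)
E
python3 dd.py
```

```text
26.0333 [0.6086 0.069  0.1112] 9.921281767217069 [ 0.0988 -0.4264 -0.3266] 0.08532418678585327
wrist dish [ 241  174   71   70 3863] [607.7  67. ] [61.7 61.9] 10.5 0.017039943577766725 [ 0.0037 -0.0038  0.015 ]
wrist mail [ 206  314   91   35 2359] [604.9 -58.7] [87.  33.1] 4.9 0.020851400430243916 [ 0.0054 -0.0651  0.0136]
side dish [236 233  35  29 805] [606.9  67.7] [61.7 62.5] 32.9 0.014546922761286218 [ 0.014  -0.0157  0.007 ]
side mail [254 187  46  21 458] [604.8 -59.8] [86.8 35.8] 0.4 0.01869251637345276 [ 0.0042 -0.0242  0.0146]
side deck [  156   308   209   112 17144] [501.7 297. ] [260.6 129.8] 9.8 0.08675192676383292 [ 0.0005 -0.0006  0.0867]
scene dish [297 217  28  23 489] [609.   67.8] [62.7 61.6] 0.0 0.015872546736749427 [-0.0228  0.004   0.0293]
scene mail [249 201  20  16 188] [587.5 -61.3] [33.4 48.1] 90.0 0.01956844167390659 [ 0.0178 -0.0147  0.0083]
scene deck [ 393  156   74   84 4326] [502.9 297.6] [265.  129.3] 9.8 0.08799137554170405 [-0.0008  0.0013  0.088 ]
```

View pics/d_scene.png

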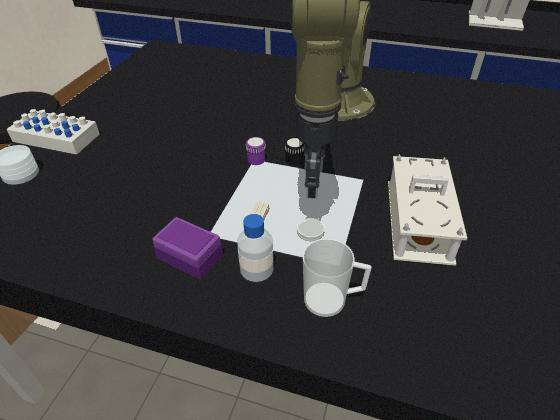

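The deck rests level on the carrier at (427,200), its top at 88 mm. The dish bay is nearest the camera at (436,212) and a jar stands below it. Before I grasp the low dish I'll check where the fingertips really are relative to the TCP.

```bash
python3 - <<'E'
from h import *
s=sense(); R=s["tcp_rot"]; p0=s["ee_pos"]
for n in("wrist","side","scene"):
    d=cam(n); w=cloud(d); q=((w-p0)@R)*1000
    m=np.nan_to_num((abs(q[...,0])<20)&(abs(abs(q[...,2])-50)<13)&(q[...,1]>-60)&(q[...,1]<30))
    for sg in(1,-1):
        mm=m&(np.sign(q[...,2])==sg); p=q[mm]
        if len(p)>5: print(n,sg,len(p),"tip y max",np.percentile(p[:,1],[50,90,97,100]).round(1),"z",np.percentile(p[:,2],[2,98]).round(1),"x",np.percentile(p[:,0],[2,98]).round(1))
E
```

```text
wrist 1 1502 tip y max [-50.2 -39.8 -37.  -34.5] z [43.  56.2] x [-11.   10.5]
wrist -1 1515 tip y max [-50.2 -40.  -36.9 -34.2] z [-55.  -41.7] x [-11.   10.5]
side 1 126 tip y max [-48.7 -38.6 -35.9 -33.3] z [42.3 55.6] x [-11.9   8.7]
side -1 107 tip y max [-50.1 -40.  -37.  -35.3] z [-56.4 -42.8] x [-12.4   7.3]
scene 1 99 tip y max [-48.4 -36.1 -34.6 -33.3] z [47.2 57.9] x [-10.   10.3]
```

```bash
python3 - <<'E'
from h import *
s=sense(); R=s["tcp_rot"]; p0=s["ee_pos"]
out=[]
for n in("side","wrist"):
    d=cam(n); im=d["frame"][...,::-1].copy(); im=np.clip(im.astype(float)*1.6+15,0,255).astype(np.uint8)
    Rc=d["R"].T
    def pr(X): c=Rc@(X-d["o"]); return int(round(d["fx"]*c[0]/c[2]+d["cx"])),int(round(d["fy"]*c[1]/c[2]+d["cy"]))
    us=[]
    K=3; big=cv2.resize(im,None,fx=K,fy=K)
    for a in(-50,50):
        for y,col in((0,(0,0,255)),(-19,(0,255,0)),(-34,(255,255,0))):
            u=pr(p0+R@np.array([0,y,a])/1000); us.append(u); cv2.circle(big,(u[0]*K,u[1]*K),4,col,1)
    u=np.mean(us,0).astype(int); x0=min(max(u[0]*K-200,0),560*K-400); y0=min(max(u[1]*K-220,0),420*K-440); out.append(big[y0:y0+440,x0:x0+400])
cv2.imwrite("pics/tip.png",np.hstack(out))
E
```

```text
(no output)
```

View pics/tip.png

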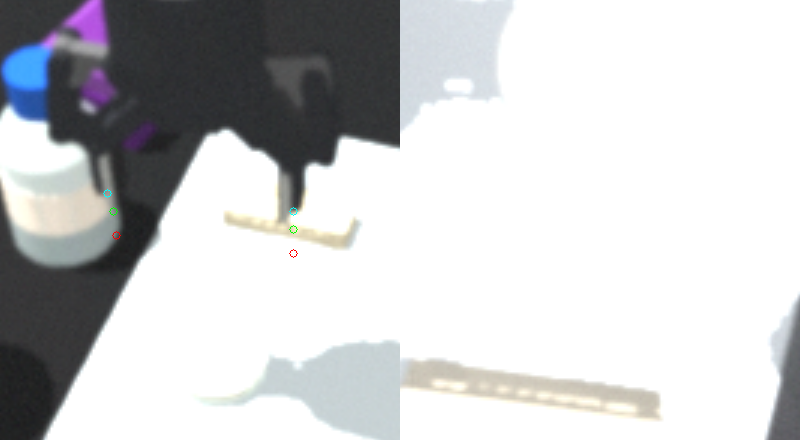

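The side crop shows the open fingertips (right finger ends near (293,222)) well behind the nominal TCP mark at (293,253). I'll descend wide open to TCP z of about 8 mm, then measure the tip depth before closing.

Request:
{"op": "servo_tool", "data": {
  "targets": "1.5 30 -1 0 100; 1.5 60 -1 0 100; 1.5 80 -1 0 100; 1.5 92 -1 0 100; 1.5 99 -1 0 100; 1.5 103 -1 0 100; 1.5 103 -1 0 90; 1.5 103 -1 0 90; 1.5 103 -1 0 90; 1.5 103 -1 0 90",
  "force": 20
}}

```text
clock: 27.27
ee_pos: [0.6081, 0.0655, 0.0075]
tcp_rot: [[0.17, 0.002, 0.985], [-0.985, 0.0, 0.17], [0.0, -1.0, 0.002]]
contact_force: [-0.6, 0.6, 0.3]
opening: 0.0768
```

```bash
cat > tip.py <<'E'
from h import *
s=sense(); R=s["tcp_rot"]; p0=s["ee_pos"]; o=s["opening"]*500; print(s["clock"],p0,s["opening"],s["contact_force"])
for n in("wrist","side","scene"):
    d=cam(n); w=cloud(d); q=((w-p0)@R)*1000
    for sg in(1,-1):
        a=q[...,2]*sg; m=np.nan_to_num((abs(q[...,0])<14)&(a>o-1)&(a<o+17)&(w[...,2]>.004)&(d["frame"].max(2)<130)&(w[...,2]<.08)); p=w[m]*1000
        if len(p)>5: print(n,sg,len(p),"z low",np.percentile(p[:,2],[0,3,10,50]).round(1),"a",np.percentile(a[m],[2,98]).round(1))
    if n=="side":
        cv2.imwrite("pics/tip2.png",cv2.resize(d["frame"][190:280,190:320,::-1],None,fx=5,fy=5,interpolation=cv2.INTER_CUBIC))
E
python3 tip.py
```

```text
27.2667 [0.60808056 0.06545666 0.00752901] 0.07684898118704823 [-0.58803658  0.57835121  0.30341762]
wrist 1 2291 z low [40.2 43.6 48.  63.2] a [38.7 51.9]
wrist -1 2319 z low [38.4 42.6 46.6 62.2] a [37.5 50.5]
side 1 118 z low [42.2 43.8 48.3 60.4] a [38.  51.6]
side -1 102 z low [37.  40.6 44.5 59.6] a [39.1 52.9]
scene 1 78 z low [36.6 39.3 44.  55.5] a [43.9 54.3]
```

View pics/tip2.png

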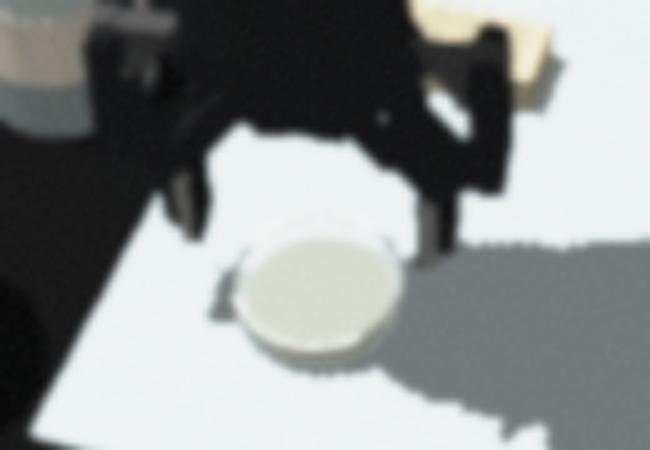

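The real fingertips are at z of about 39 mm while the TCP is at 7.5, so they sit roughly 31 mm behind the nominal TCP at this opening. The earlier grips held, but the dish needs a lower TCP. I'll also turn the jaws along the deck's y, so the fingers use the ±y gaps and stay clear of the handle. First I'll check joint room and force history.

```bash
python3 - <<'E'
from h import *
s=sense(); print(s["joint_pos"].round(3))
E
```

```text
[-0.     0.708 -0.24   1.767  0.244  0.695 -0.202]
```

Request:
{"op": "servo_tool", "data": {
  "targets": "0 -5 0 -0.1 95; 0 -5 0 -0.22 95; 0 -5 0 -0.34 95; 0 -5 0 -0.46 95; 0 -5 0 -0.58 95; 0 -5 0 -0.70 95; 0 -5 0 -0.82 95; 0 -5 0 -0.94 95; 0 -5 0 -1.06 95; 0 -5 0 -1.18 95; 0 -5 0 -1.30 95; 0 -5 0 -1.42 95"
}}

```text
clock: 28.42
ee_pos: [0.6076, 0.0651, 0.0117]
tcp_rot: [[1.0, 0.001, -0.026], [0.026, -0.0, 1.0], [0.001, -1.0, -0.0]]
contact_force: [-0.3, 0.0, 0.2]
opening: 0.0811
```

Request:
{"op": "servo_tool", "data": {
  "targets": "0 0 0 -0.08 95; 0 0 0 -0.14 95; 0 0 0 -0.151 95; 0 0 0 -0.151 95; 0 0 0 -0.151 95; 0 0 0 -0.151 95; 0 0 0 -0.151 95"
}}

```text
clock: 29.0
ee_pos: [0.6074, 0.0654, 0.0116]
tcp_rot: [[0.986, 0.0, -0.17], [0.17, -0.0, 0.986], [0.0, -1.0, -0.0]]
contact_force: [-0.4, -0.1, 0.4]
opening: 0.0814
```

```bash
python3 dd.py; python3 tip.py; python3 -c "
from h import *
s=sense();print(s['tcp_rot'].round(4).tolist(),s['joint_pos'].round(2)); print(s['tcp_rot'].T@(np.array([.6076,.0672,-.010])-s['ee_pos'])*1000)"
```

```text
29.0 [0.6074 0.0654 0.0116] 99.76156021793248 [-0.3884 -0.0902  0.3899] 0.08136128166060982
wrist dish [ 226  195  111  107 9288] [607.9  66.6] [62.3 62.2] 56.3 0.01718217702089231 [0.01   0.0026 0.0108]
wrist mail [    6   124    79   163 10560] [605.5 -61.8] [86.6 35.5] 1.5 0.021008403970422668 [ 0.0038 -0.0428  0.0159]
side dish [237 233  34  30 467] [599.9  69.5] [63.1 48.7] 71.0 0.014622873727122121 [ 0.0006 -0.0237  0.0157]
side mail [264 189  36  19 389] [594.1 -61.2] [65.1 34.7] 2.1 0.018439260106383193 [-0.0004 -0.0146  0.0178]
side deck [  156   308   209   112 17157] [501.7 296.9] [260.9 130.4] 10.0 0.08675814929130388 [ 0.0004 -0.0004  0.0868]
scene dish [297 217  28  23 489] [608.6  68.3] [63.5 60.7] 15.7 0.01562455429105658 [-0.0234 -0.007   0.0302]
scene mail [249 201  20  16 189] [586.3 -60.9] [34.  48.7] 88.4 0.01965004029264561 [ 0.0158 -0.013   0.0095]
scene deck [ 393  156   74   84 4322] [502.5 297.8] [264.4 128.9] 9.8 0.0879777942462302 [-0.0008  0.0009  0.0882]
29.15 [0.60739203 0.06544455 0.01151737] 0.08126240027216759 [0.38652409 0.06391458 0.16575392]
wrist 1 2017 z low [45.3 48.7 52.1 65.6] a [39.7 53. ]
wrist -1 2066 z low [44.3 47.7 51.7 65.4] a [40.7 53.7]
side 1 79 z low [45.  49.8 53.2 61.2] a [44.  55.6]
side -1 42 z low [42.9 44.3 47.3 60. ] a [39.8 46.8]
scene 1 49 z low [47.  49.1 52.2 64.7] a [41.  54.2]
scene -1 53 z low [46.5 47.5 50.4 63.7] a [40.  52.2]
[[0.9854, 0.0, -0.1702], [0.1702, -0.0, 0.9854], [0.0, -1.0, -0.0]] [ 0.25  0.78 -0.68  1.76  0.64  0.84  1.01]
[ 0.50940155 21.47426307  1.73662077]
```

Request:
{"op": "servo_tool", "data": {
  "targets": "0.5 8 1.5 0 95; 0.5 16 1.5 0 95; 0.5 22 1.5 0 95; 0.5 26 1.5 0 95; 0.5 28 1.5 0 95; 0.5 29 1.5 0 95; 0.5 29 1.5 0 95; 0.5 29 1.5 0 90; 0.5 29 1.5 0 85; 0.5 29 1.5 0 85; 0.5 29 1.5 0 85"
}}

```text
clock: 30.22
ee_pos: [0.6078, 0.0669, -0.0173]
tcp_rot: [[0.985, 0.0, -0.17], [0.17, 0.0, 0.985], [0.0, -1.0, -0.0]]
contact_force: [0.4, 0.2, 0.4]
opening: 0.0722
```

```bash
python3 tip.py
```

```text
30.2167 [ 0.6077671   0.06689516 -0.01729708] 0.0722123261288261 [0.35516926 0.1867964  0.44102332]
wrist 1 4840 z low [13.1 19.2 26.6 58.4] a [35.5 52.7]
wrist -1 4664 z low [12.9 18.8 26.1 57.4] a [36.5 52.7]
side 1 116 z low [14.7 18.2 21.8 34.7] a [36.1 50.9]
side -1 35 z low [11.  12.4 15.  25.9] a [35.2 40.6]
scene 1 138 z low [14.1 18.6 28.3 61. ] a [35.9 52.4]
scene -1 142 z low [11.9 17.2 24.8 56.6] a [35.5 51.7]
```

Tips are at about z 13. I'll lower 3 mm more and close gently.

Request:
{"op": "servo_tool", "data": {
  "targets": "0 1.5 0 0 85; 0 3 0 0 85; 0 3 0 0 85; 0 3 0 0 70; 0 3 0 0 50; 0 3 0 0 50; 0 3 0 0 50; 0 3 0 0 50; 0 3 0 0 50; 0 3 0 0 50",
  "force": 20
}}

```text
clock: 31.2
ee_pos: [0.6076, 0.067, -0.0205]
tcp_rot: [[0.985, 0.0, -0.17], [0.17, 0.0, 0.985], [0.0, -1.0, 0.0]]
contact_force: [-0.9, 1.3, 1.0]
opening: 0.0609
```

```bash
python3 tip.py; python3 dd.py | grep dish
```

```text
31.2 [ 0.607608    0.06697504 -0.02051391] 0.060887455471637715 [-0.89742889  1.34659885  0.95536022]
wrist 1 3955 z low [ 9.5 17.1 23.  51.4] a [29.7 47.1]
wrist -1 3815 z low [ 9.8 16.7 21.9 49.4] a [30.6 47.1]
side 1 138 z low [ 4.8  9.2 15.3 33.5] a [30.3 45.2]
side -1 34 z low [13.4 14.  15.1 25.7] a [29.5 36.6]
scene 1 143 z low [ 6.4 14.8 21.4 55.4] a [30.  46.6]
scene -1 129 z low [ 9.8 15.  21.4 52.5] a [30. 47.]
wrist dish [  194   208   170   129 14113] [606.9  64.6] [66.9 62.4] 61.8 0.01717153112435521 [0.0128 0.0039 0.009 ]
side dish [243 229  28  38 349] [593.2  71.3] [81.4 33.7] 86.3 0.014731048978256833 [ 0.022  -0.0006  0.0017]
scene dish [291 217  39  23 525] [610.9  70.9] [70.3 62.7] 63.3 0.01568039197175297 [-0.019  -0.0062  0.0276]
```

Grip taken (opening 60.9 on a 62 mm lid). Lift and carry.

Request:
{"op": "servo_tool", "data": {
  "targets": "0 -3 0 0 50; 0 -15 0 0 50; 0 -40 0 0 50; 0 -70 0 0 50; 0 -100 0 0 50; 0 -125 0 0 50; 0 -138 8 0 50; 0 -140 25 0 50; 0 -140 50 0 50; 0 -140 80 0 50; 0 -140 110 0 50; 0 -140 140 0 50"
}}

```text
clock: 32.5
ee_pos: [0.5829, 0.2064, 0.1197]
tcp_rot: [[0.985, -0.0, -0.17], [0.17, 0.0, 0.985], [-0.0, -1.0, 0.0]]
contact_force: [0.5, 0.4, -0.4]
opening: 0.0609
```

Request:
{"op": "servo_tool", "data": {
  "targets": "0 0 30 0 50; 0 0 55 0 50; 0 0 78 0 50; 1 0 94 0 50; 1 0 102 0 50; 1 0 104 0 50; 1 0 104 0 50; 1 0 104 0 50; 1 0 104 0 50; 1 0 104 0 50; 1 0 104 0 50"
}}

```text
clock: 33.42
ee_pos: [0.5675, 0.3064, 0.1194]
tcp_rot: [[0.986, 0.0, -0.169], [0.169, -0.0, 0.986], [-0.0, -1.0, -0.0]]
contact_force: [0.4, -0.7, -0.8]
opening: 0.061
```

```bash
cat > dp.py <<'E'
from h import *
import sys
np.set_printoptions(precision=4,suppress=True)
s=sense(); R=s["tcp_rot"]; p0=s["ee_pos"]; print(s["clock"],p0,np.degrees(np.arctan2(R[1,2],R[0,2])),R[2].round(4),s["opening"],s["contact_force"])
h=float(sys.argv[1]) # expected height of dish top rel TCP
d=cam("wrist"); save(d,"dp_%d"%(s["clock"]*10)); w=cloud(d); q=(w-p0)@R*1000
m=np.nan_to_num((abs(w[...,2]-p0[2]-h)<.005)&(abs(q[...,0])<50)&(abs(q[...,2])<36)&(d["frame"].min(2)>60))
k,l,st,c=cv2.connectedComponentsWithStats(m.astype(np.uint8)); i=1+st[1:,4].argmax(); p=w[l==i]; r=cv2.minEnclosingCircle((p[:,:2]*1000).astype(np.float32))
A=np.c_[p[:,:2]-p[:,:2].mean(0),np.ones(len(p))]; print("obj circle",r,cv2.minAreaRect((p[:,:2]*1000).astype(np.float32)),st[i],"n",np.linalg.lstsq(A,p[:,2],rcond=None)[0])
m=np.nan_to_num((w[...,2]>.084)&(w[...,2]<.094)&(w[...,1]>.2)&(d["frame"].min(2)>60)); p=w[m]; print("deck",len(p),cv2.minAreaRect((p[:,:2]*1000).astype(np.float32)),np.median(p[:,2]))
E
python3 dp.py 0.037
```

```text
33.4167 [0.5675 0.3064 0.1194] 99.7211714320885 [-0.     -1.     -0.0004] 0.060962565280125613 [ 0.4015 -0.6536 -0.7673]
obj circle ((563.2568969726562, 305.7055358886719), 36.48493194580078) ((567.3294067382812, 304.5926208496094), (65.7724609375, 62.83985137939453), 61.09342956542969) [  198   209   164   128 13906] n [0.0061 0.0027 0.157 ]
deck 44413 ((531.7470703125, 301.9219055175781), (200.54257202148438, 128.97853088378906), 9.899682998657227) 0.08901208692460452
```

```bash
python3 -c "
import cv2,glob,os
f=max(glob.glob('pics/dp_*.png'),key=os.path.getmtime); cv2.imwrite('pics/v13.png',cv2.imread(f))"
```

```text
(no output)
```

View pics/v13.png

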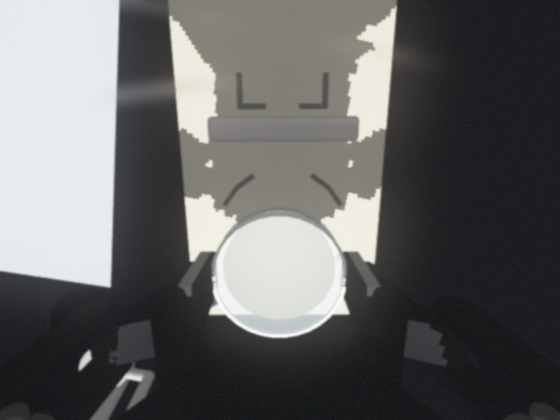

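The dish is held level at (279,268), with the handle and bay arcs visible beyond it. I'll shift 1.8 mm and lower.

Request:
{"op": "servo_tool", "data": {
  "targets": "0 8 1.5 0 50; 0 20 1.5 0 50; 0 32 1.5 0 50; 0 41 1.5 0 50; 0 46 1.5 0 50; 0 48 1.5 0 50; 0 49 1.5 0 50; 0 50 1.5 0 50; 0 50 1.5 0 50; 0 50 1.5 0 50"
}}

```text
clock: 34.3
ee_pos: [0.567, 0.3092, 0.0699]
tcp_rot: [[0.985, 0.001, -0.17], [0.17, 0.0, 0.985], [0.001, -1.0, 0.0]]
contact_force: [-0.5, 0.1, 0.7]
opening: 0.0608
```

Request:
{"op": "servo_tool", "data": {
  "targets": "0 0.5 0 0 50; 0 1 -0.5 0 50; 0 1.5 -0.5 0 50; 0 2 -0.5 0 50; 0 2 -0.5 0 50; 0 2 -0.5 0 50; 0 2 -0.5 0 50"
}}

```text
clock: 34.88
ee_pos: [0.5669, 0.3084, 0.0675]
tcp_rot: [[0.985, 0.0, -0.17], [0.17, -0.0, 0.985], [0.0, -1.0, -0.0]]
contact_force: [0.3, -0.4, 1.0]
opening: 0.0612
```

Request:
{"op": "servo_tool", "data": {
  "targets": "0 0.4 0 0 50; 0 0.8 0 0 50; 0 0.8 0 0 50; 0 0.8 0 0 50"
}}

```text
clock: 35.22
ee_pos: [0.567, 0.3085, 0.0674]
tcp_rot: [[0.985, 0.001, -0.17], [0.17, -0.0, 0.985], [0.001, -1.0, -0.0]]
contact_force: [-1.9, -2.3, 6.3]
opening: 0.0609
```

Contact at 6 N. Release, rise and head for the mailer.

Request:
{"op": "servo_tool", "data": {
  "targets": "0 -0.5 0 0 75; 0 -0.5 0 0 85; 0 -0.5 0 0 90; 0 -0.5 0 0 90; 0 -0.5 0 0 90; 0 -8 0 0 90; 0 -25 0 0 90; 0 -50 0 0 90; 0 -75 0 0 90; 0 -85 -10 0 90; -2 -85 -35 0 90; -5 -85 -70 0 90"
}}

```text
clock: 36.22
ee_pos: [0.5733, 0.2413, 0.153]
tcp_rot: [[0.985, 0.002, -0.175], [0.175, 0.003, 0.985], [0.002, -1.0, 0.003]]
contact_force: [1.7, -1.3, -0.1]
opening: 0.0769
```

```bash
cat > chk.py <<'E'
from h import *
np.set_printoptions(precision=4,suppress=True)
s=sense(); print(s["clock"],s["ee_pos"],s["contact_force"])
for n in("side","scene","wrist"):
    d=cam(n); w=cloud(d); save(d,"chk_"+n)
    for nm,lo,hi,cx,cy,r in(("dish",.097,.112,.5669,.3082,.045),("mail",.101,.115,.4369,.2858,.06)):
        m=np.nan_to_num((w[...,2]>lo)&(w[...,2]<hi)&(np.hypot(w[...,0]-cx,w[...,1]-cy)<r))
        if m.sum()<40: continue
        p=w[m]; R=cv2.minAreaRect((p[:,:2]*1000).astype(np.float32)); A=np.c_[p[:,:2]-p[:,:2].mean(0),np.ones(len(p))]
        print(n,nm,m.sum(),np.round(R[0],1),np.round(R[1],1),round(R[2],1),np.linalg.lstsq(A,p[:,2],rcond=None)[0],np.percentile(p[:,2],[5,95]).round(4))
    m=np.nan_to_num((w[...,2]>.083)&(w[...,2]<.0935)&(w[...,1]>.2)&(w[...,0]<.67)&(w[...,0]>.34)); p=w[m]
    if m.sum()>500: A=np.c_[p[:,:2]-p[:,:2].mean(0),np.ones(len(p))];R=cv2.minAreaRect((p[:,:2]*1000).astype(np.float32));print(n,"deck",R,np.linalg.lstsq(A,p[:,2],rcond=None)[0])
E
python3 chk.py
```

```text
36.2167 [0.5733 0.2413 0.153 ] [ 1.6815 -1.2622 -0.0709]
side dish 1707 [566.2 308.2] [61.1 62.9] 26.5 [ 0.0065 -0.0055  0.1027] [0.1008 0.1045]
side deck ((501.6055908203125, 297.1601867675781), (260.4756164550781, 129.84910583496094), 9.894096374511719) [ 0.0006 -0.0005  0.0869]
scene dish 580 [568.2 308.8] [61.3 63. ] 81.4 [-0.0334  0.0074  0.1036] [0.0991 0.106 ]
scene deck ((502.98468017578125, 297.72650146484375), (264.2303161621094, 128.77426147460938), 9.749445915222168) [-0.0003  0.0005  0.088 ]
wrist dish 5460 [565.7 308. ] [62.7 59. ] 89.2 [0.0081 0.0128 0.1051] [0.1038 0.1063]
wrist deck ((523.9706420898438, 300.80328369140625), (216.7816162109375, 128.84442138671875), 9.82995319366455) [0.0013 0.0012 0.0891]
```

The dish is centred within 1 mm and flat. On to the mailer.

Request:
{"op": "servo_tool", "data": {
  "targets": "-2 0 -30 0 90; -4 0 -65 0 90; -7 0 -100 0.05 90; -9 0 -135 0.1 90; -11 0 -170 0.145 90; -14 0 -205 0.145 90; -16 20 -240 0.145 90; -18 45 -265 0.145 90; -20 70 -285 0.145 90; -20 90 -295 0.145 90; -20 105 -300 0.145 90; -20 110 -300 0.145 90"
}}

```text
clock: 37.37
ee_pos: [0.6037, -0.0623, 0.0389]
tcp_rot: [[1.0, -0.004, -0.024], [0.024, -0.0, 1.0], [-0.004, -1.0, -0.0]]
contact_force: [-0.5, 0.7, 0.3]
opening: 0.0771
```

Request:
{"op": "servo_tool", "data": {
  "targets": "0 0 0 0 90; 0 0 0 0 90; 0 0 0 0 90; 0 0 0 0 90"
}}

```text
clock: 37.7
ee_pos: [0.606, -0.0593, 0.043]
tcp_rot: [[1.0, 0.002, -0.028], [0.028, 0.0, 1.0], [0.002, -1.0, 0.0]]
contact_force: [-0.0, 0.3, -0.5]
opening: 0.0769
```

```bash
python3 - <<'E'
from h import *
np.set_printoptions(precision=4,suppress=True)
s=sense(); R=s["tcp_rot"]; p0=s["ee_pos"]; print(s["clock"],p0,np.degrees(np.arctan2(R[1,2],R[0,2])))
d=cam("wrist"); w=cloud(d); save(d,"m1")
m=np.nan_to_num((w[...,2]>.0195)&(w[...,2]<.025)&(abs(w[...,0]-.605)<.06)&(abs(w[...,1]+.06)<.035)); p=w[m]; r=cv2.minAreaRect((p[:,:2]*1000).astype(np.float32)); print(m.sum(),r,np.median(p[:,2]))
c=np.array([*r[0],p0[2]*1000])/1000; print("tool shift",R.T@(c-p0)*1000)
E
```

```text
37.7 [ 0.606  -0.0593  0.043 ] 91.57606857100723
6153 ((605.4363403320312, -62.545257568359375), (86.46348571777344, 33.01650619506836), 1.2037408351898193) 0.02114468045764928
tool shift [-0.6985 -0.0018 -3.2639]
```

Request:
{"op": "servo_tool", "data": {
  "targets": "-0.5 15 -2.5 0 90; -0.5 30 -2.5 0 90; -0.5 42 -2.5 0 90; -0.5 50 -2.5 0 90; -0.5 54 -2.5 0 85; -0.5 55 -2.5 0 70; -0.5 55 -2.5 0 55; -0.5 55 -2.5 0 50; -0.5 55 -2.5 0 50; -0.5 55 -2.5 0 50; -0.5 55 -2.5 0 50",
  "force": 20
}}

```text
clock: 38.67
ee_pos: [0.605, -0.0629, -0.013]
tcp_rot: [[1.0, 0.001, -0.026], [0.026, -0.0, 1.0], [0.001, -1.0, -0.0]]
contact_force: [0.1, -0.0, 0.4]
opening: 0.0428
```

```bash
python3 tip.py
```

```text
38.6667 [ 0.60503971 -0.06289662 -0.01295321] 0.04276773892035673 [ 0.12598877 -0.01931228  0.42807847]
wrist 1 3208 z low [10.7 18.1 24.7 49.1] a [20.8 38. ]
wrist -1 3095 z low [ 9.8 17.5 23.8 48.5] a [21.6 38. ]
side 1 156 z low [ 7.1 12.9 18.8 34.6] a [22.1 36.6]
side -1 65 z low [ 9.6 13.  14.9 37.8] a [20.4 28.6]
scene 1 158 z low [ 9.6 17.3 23.5 56.3] a [23.1 37.2]
scene -1 109 z low [11.4 16.3 21.9 46.5] a [20.6 37.6]
```

Tips at about z 9–10 beside the 20 mm mailer. Close on it.

Request:
{"op": "servo_tool", "data": {
  "targets": "0 1 0 0 40; 0 1 0 0 25; 0 1 0 0 15; 0 1 0 0 15; 0 1 0 0 15; 0 1 0 0 15; 0 1 0 0 15; 0 1 0 0 15",
  "force": 25
}}

```text
clock: 39.48
ee_pos: [0.6049, -0.0629, -0.0143]
tcp_rot: [[1.0, 0.0, -0.026], [0.026, -0.0, 1.0], [0.0, -1.0, -0.0]]
contact_force: [0.0, -0.0, 0.4]
opening: 0.0315
```

Gripped at 31.5 mm. Lift high, above the handle, and carry.

Request:
{"op": "servo_tool", "data": {
  "targets": "0 -3 0 0 15; 0 -18 0 0 15; 0 -50 0 0 15; 0 -85 0 0 15; 0 -120 0 0 15; -3 -150 7 0 15; -11 -160 25 0 15; -24 -160 53 0 15; -37 -160 83 0 15; -51 -160 113 0 15; -64 -160 143 0 15; -78 -160 173 0 15"
}}

```text
clock: 40.48
ee_pos: [0.5206, 0.1095, 0.1453]
tcp_rot: [[1.0, -0.001, -0.026], [0.026, -0.0, 1.0], [-0.001, -1.0, -0.0]]
contact_force: [0.0, 0.5, -0.3]
opening: 0.0309
```

Request:
{"op": "servo_tool", "data": {
  "targets": "-13 0 30 -0.03 15; -27 0 60 -0.06 15; -40 0 90 -0.09 15; -53 0 118 -0.12 15; -64 0 142 -0.145 15; -72 0 160 -0.145 15; -77 0 172 -0.145 15; -80 0 178 -0.145 15; -81 0 180 -0.145 15; -81 0 180 -0.145 15; -81 0 180 -0.145 15; -81 0 180 -0.145 15"
}}

```text
clock: 41.48
ee_pos: [0.4372, 0.2846, 0.1454]
tcp_rot: [[0.986, -0.0, -0.169], [0.169, -0.001, 0.986], [-0.0, -1.0, -0.001]]
contact_force: [0.2, 0.2, -1.1]
opening: 0.0315
```

```bash
python3 - <<'E'
from h import *
np.set_printoptions(precision=4,suppress=True)
s=sense(); R=s["tcp_rot"]; p0=s["ee_pos"]; print(s["clock"],p0,np.degrees(np.arctan2(R[1,2],R[0,2])),R[2].round(4),s["opening"],s["contact_force"])
for n in("wrist","side","scene"):
    d=cam(n); w=cloud(d); q=(w-p0)@R*1000
    zt=p0[2]+.0143+.0205
    m=np.nan_to_num((abs(w[...,2]-zt)<.005)&(abs(q[...,0])<55)&(abs(q[...,2])<22)&(d["frame"].min(2)>75)); p=w[m]
    if m.sum()<20: continue
    r=cv2.minAreaRect((p[:,:2]*1000).astype(np.float32)); A=np.c_[p[:,:2]-p[:,:2].mean(0),np.ones(len(p))]
    print(n,m.sum(),r,np.linalg.lstsq(A,p[:,2],rcond=None)[0]-[0,0,p0[2]])
    if n=="wrist": save(d,"m2")
E
```

```text
41.4833 [0.4372 0.2846 0.1454] 99.702898246893 [-0.0003 -1.     -0.0008] 0.03145127588645336 [ 0.1653  0.1836 -1.1257]
wrist 11454 ((436.2566223144531, 284.2942199707031), (83.61288452148438, 43.60926818847656), 9.453174591064453) [ 0.0041 -0.0042  0.0354]
side 1144 ((436.7306823730469, 285.1441650390625), (85.9173812866211, 32.94041442871094), 8.929553985595703) [ 0.0001 -0.0057  0.0331]
scene 340 ((438.92333984375, 286.2073974609375), (89.07133483886719, 42.72102737426758), 1.0052464008331299) [-0.0114  0.0196  0.0341]
```

View pics/m2.png

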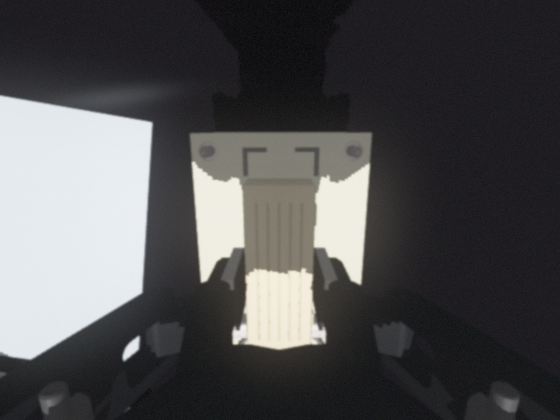

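The mailer is held level and square at (281,265), with the pins and the two far L corners visible. Lower it.

Request:
{"op": "servo_tool", "data": {
  "targets": "0 10 1 0 15; 0 25 1 0 15; 0 40 1 0 15; 0 53 1 0 15; 0 62 1 0 15; 0 66 1 0 15; 0 68 1 0 15; 0 69 1 0 15; 0 70 1 0 15; 0 70 1 0 15; 0 70 1 0 15; 0 70 1 0 15"
}}

```text
clock: 42.63
ee_pos: [0.4367, 0.287, 0.0761]
tcp_rot: [[0.985, 0.001, -0.17], [0.17, 0.0, 0.985], [0.001, -1.0, 0.0]]
contact_force: [-0.2, -0.7, -0.3]
opening: 0.0311
```

Request:
{"op": "servo_tool", "data": {
  "targets": "0 0.5 0 0 15; 0 1 0 0 15; 0 1.5 0 0 15; 0 1.5 0 0 15; 0 1.5 0 0 15; 0 1.5 0 0 15"
}}

```text
clock: 43.13
ee_pos: [0.4365, 0.2868, 0.0741]
tcp_rot: [[0.985, -0.0, -0.17], [0.17, -0.0, 0.985], [-0.0, -1.0, -0.0]]
contact_force: [0.4, 0.1, -1.3]
opening: 0.0313
```

Request:
{"op": "servo_tool", "data": {
  "targets": "0 0.5 -1 0 15; 0 1 -1 0 15; 0 1.3 -1 0 15; 0 1.3 -1 0 15; 0 1.3 -1 0 15"
}}

```text
clock: 43.55
ee_pos: [0.4367, 0.286, 0.0736]
tcp_rot: [[0.985, 0.001, -0.17], [0.17, -0.0, 0.985], [0.001, -1.0, -0.0]]
contact_force: [-1.4, -1.2, 8.7]
opening: 0.0314
```

Contact at 9 N. Release and retreat.

Request:
{"op": "servo_tool", "data": {
  "targets": "0 -0.5 0 0 45; 0 -0.5 0 0 55; 0 -0.5 0 0 60; 0 -0.5 0 0 60; 0 -0.5 0 0 60; 0 -8 0 0 60; 0 -25 0 0 60; 0 -55 0 0 60; 0 -90 0 0 60; 0 -120 -10 0 60; 0 -135 -35 0 60; 0 -140 -70 0 60"
}}

```text
clock: 44.55
ee_pos: [0.4488, 0.2203, 0.2166]
tcp_rot: [[0.984, 0.005, -0.176], [0.176, 0.004, 0.984], [0.005, -1.0, 0.003]]
contact_force: [1.5, 0.2, 0.6]
opening: 0.0513
```

Request:
{"op": "servo_tool", "data": {
  "targets": "15 0 -35 0 60; 30 0 -70 0 60; 45 0 -105 0 60; 55 0 -135 0 60; 60 0 -155 0 60; 60 0 -165 0 60; 60 0 -165 0 60; 60 0 -165 0 60; 60 0 -165 0 60"
}}

```text
clock: 45.3
ee_pos: [0.5349, 0.0667, 0.2133]
tcp_rot: [[0.985, 0.0, -0.173], [0.173, 0.001, 0.985], [0.0, -1.0, 0.001]]
contact_force: [0.4, -0.2, -0.8]
opening: 0.0512
```

```bash
python3 chk.py; python3 - <<'E'
import cv2,numpy as np
a=cv2.imread("pics/chk_side.png")[270:420,130:390]; b=cv2.imread("pics/chk_scene.png")[130:330,140:480]
a=cv2.resize(a,(520,300)); b=cv2.resize(b,(510,300)); cv2.imwrite("pics/fin.png",np.vstack([a[:,:510],b]))
E
```

```text
45.3 [0.5349 0.0667 0.2133] [ 0.3569 -0.1901 -0.8067]
side dish 1717 [566.4 308.7] [61.9 61.9] 45.9 [ 0.0076 -0.0114  0.1027] [0.1006 0.1045]
side mail 1697 [436.3 285.7] [85.9 35.3] 9.9 [ 0.0067 -0.0276  0.1066] [0.1043 0.1085]
side deck ((501.7599182128906, 296.95965576171875), (260.8480529785156, 129.9865264892578), 10.00539493560791) [ 0.0001 -0.0008  0.0869]
scene dish 573 [568.  308.2] [65.  60.4] 1.1 [-0.0234  0.0051  0.1036] [0.1    0.1058]
scene mail 286 [431.  284.6] [77.8 33.3] 8.4 [0.0028 0.0236 0.1078] [0.1059 0.1099]
scene deck ((502.7008972167969, 297.83978271484375), (265.198486328125, 129.40684509277344), 9.76037883758545) [-0.0004  0.001   0.0881]
wrist dish 3257 [567.2 307.9] [63.3 61.9] 74.3 [0.0135 0.036  0.1049] [0.1004 0.1065]
wrist mail 3618 [437.5 283.3] [86.8 33.9] 12.8 [-0.0248  0.1128  0.1084] [0.1028 0.1104]
wrist deck ((502.2493896484375, 296.5730895996094), (259.9934997558594, 130.09657287597656), 10.063311576843262) [-0.0013  0.0073  0.0892]
```

View pics/fin.png

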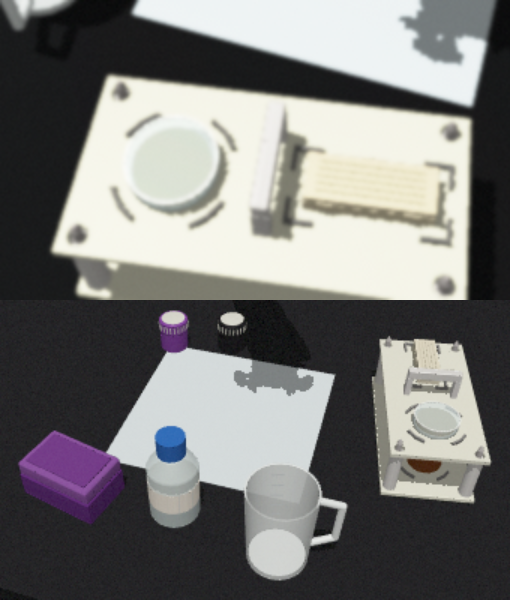

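The final view shows the dish inside its arcs at (172,163), the mailer inside its four L corners at (371,187), all four pins through the deck, and the bystanders where they were. Handing in.

```bash
python3 -c "
from rig import sign_off; print(sign_off())"
```

```text
the job is handed in; nothing more can be done
None
```

The job is done and handed in at about 45 s. I stood both amber jars in the carrier's bays, lowered the deck onto the four posts, then laid the dish and the mailer in their bays. Each was lowered to light contact (6–15 N) before release.

- **Jars:** before the deck went on, both stood inside their bays with tops at about 72–73 mm, as they should for 60 mm jars on the 12 mm plate. Once covered I could not measure them again; the last scene view shows the one under the dish bay still in place.
- **Deck:** top at 87–89 mm against 88 expected, level, with all four pins showing through the holes.
- **Dish:** centred to about 1 mm, top at about 103–105 mm (expected 104), flat inside its arcs.
- **Mailer:** centred to about 1 mm in the side view, square at 9.9° against the carrier's 9.8°, flat inside the four corners.
- **Bystanders and look-alikes:** the bottle, tip box, jug, and the black and purple jars look unmoved in the last view; I did not measure them again.

**Disagreements:**
- The real fingertips sit about 20–33 mm behind the stated TCP. The jar and handle grips were therefore shallower than planned but held, and I lowered the dish and mailer grasps to suit.
- The last scene and wrist readings of the mailer differed from the side view by up to 6 mm, and the wrist one by 3° of yaw. I put this down to the handle hiding part of it and the oblique view.

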